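# Gauge and sort second-hand furniture feet

## Task

Work along the row of wooden furniture feet from the end next to the gauge block: stand up any that has fallen and try the stepped plug gauge from the block in every foot's dowel hole in turn, without forcing it. Feet that take the thin go pin but stop the thicker no-go step are good: stand them, hole up, in the low dark wooden tray; stand all the others (the pin will not enter, or the step goes in as well) hole up in the shallow cardboard carton. Put the gauge back in its block when you have done, and leave the flask, the books and the jar alone.

Things in the scene. Friction and masses are not known exactly. Their poses are not given: they have to be found in the camera images.
- foot_a_mid (a point): square wooden furniture foot, one of several alike, may be absent: 40 x 40 mm, 50 mm tall, 60 g, rubber glide (36 x 36 x 4 mm) below, blind dowel hole 34 mm deep in the middle of the top (some holes are narrow, some right, some wide: not told which). Place in the row: first (at the gauge block); starts standing. Point: its centre, 25 mm below the top face; z axis out of the hole, x and y square to the side faces
- foot_b_mid (a point): square wooden furniture foot, one of several alike, may be absent: 40 x 40 mm, 50 mm tall, 60 g, rubber glide (36 x 36 x 4 mm) below, blind dowel hole 34 mm deep in the middle of the top (some holes are narrow, some right, some wide: not told which). Place in the row: first (at the gauge block); starts standing. Point: its centre, 25 mm below the top face; z axis out of the hole, x and y square to the side faces
- foot_c_mid (a point): square wooden furniture foot, one of several alike, may be absent: 40 x 40 mm, 50 mm tall, 60 g, rubber glide (36 x 36 x 4 mm) below, blind dowel hole 34 mm deep in the middle of the top (some holes are narrow, some right, some wide: not told which). Place in the row: first (at the gauge block); starts standing. Point: its centre, 25 mm below the top face; z axis out of the hole, x and y square to the side faces
- foot_d_mid (a point): square wooden furniture foot, one of several alike, may be absent: 40 x 40 mm, 50 mm tall, 60 g, rubber glide (36 x 36 x 4 mm) below, blind dowel hole 34 mm deep in the middle of the top (some holes are narrow, some right, some wide: not told which). Place in the row: second; starts on its side. Point: its centre, 25 mm below the top face; z axis out of the hole, x and y square to the side faces
- foot_e_mid (a point): square wooden furniture foot, one of several alike, may be absent: 40 x 40 mm, 50 mm tall, 60 g, rubber glide (36 x 36 x 4 mm) below, blind dowel hole 34 mm deep in the middle of the top (some holes are narrow, some right, some wide: not told which). Place in the row: second; starts on its side. Point: its centre, 25 mm below the top face; z axis out of the hole, x and y square to the side faces
- foot_f_mid (a point): square wooden furniture foot, one of several alike, may be absent: 40 x 40 mm, 50 mm tall, 60 g, rubber glide (36 x 36 x 4 mm) below, blind dowel hole 34 mm deep in the middle of the top (some holes are narrow, some right, some wide: not told which). Place in the row: second; starts on its side. Point: its centre, 25 mm below the top face; z axis out of the hole, x and y square to the side faces
- foot_g_mid (a point): square wooden furniture foot, one of several alike, may be absent: 40 x 40 mm, 50 mm tall, 60 g, rubber glide (36 x 36 x 4 mm) below, blind dowel hole 34 mm deep in the middle of the top (some holes are narrow, some right, some wide: not told which). Place in the row: third; starts standing. Point: its centre, 25 mm below the top face; z axis out of the hole, x and y square to the side faces
- foot_h_mid (a point): square wooden furniture foot, one of several alike, may be absent: 40 x 40 mm, 50 mm tall, 60 g, rubber glide (36 x 36 x 4 mm) below, blind dowel hole 34 mm deep in the middle of the top (some holes are narrow, some right, some wide: not told which). Place in the row: fourth; starts on its side. Point: its centre, 25 mm below the top face; z axis out of the hole, x and y square to the side faces
- gauge_handle (a point): middle of the handle of the stepped plug gauge, 54 mm above the end of its pin. Gauge 75 mm long, 140 g, upright in its block; from below: go pin 10 mm dia. x 16 long (tapers to 7 at the end), no-go step 14 dia. x 12, collar 31 dia. x 5, round ribbed handle 22 dia. x 42. z axis along the gauge, pin to handle
- gauge_tip (a point): the very end of the gauge's go pin; z axis along the gauge, towards the handle. In a good hole the gauge stops with this point 16 mm below the foot's top face, in a narrow one at the face (at most 3 mm below it); in a wide one the collar stops it at 28 mm
- block_hole0 (a point): centre of the mouth of the hole (22 mm dia., 32 mm deep) in the gauge block, a fixed dark wooden block 60 x 60 mm and 34 mm high. The gauge's collar rests on the mouth, with the end of the pin 28 mm below it
- tray_in (a point): centre of the inner floor of the dark wooden tray for the good feet, 8 mm above the bench; fixed, outside 135 x 240 mm and 24 mm high, walls and floor 8 mm thick (inside 119 x 224 mm); y along the long side. Tray and carton may change sides
- carton_in (a point): centre of the inner floor of the open cardboard carton for the other feet, 4 mm above the bench; fixed, outside 135 x 240 mm and 36 mm high, walls and floor 4 mm thick (inside 127 x 232 mm), flaps folded out; y along the long side
- flask: bystander: pink metal flask, 64 mm in diameter, 192 mm tall; origin under its centre
- books: bystander: two old books in a stack, about 130 x 185 mm and 44 mm high; origin under its centre
- jar: bystander: glass jar with a steel lid, 64 mm in diameter, 70 mm tall; origin under its centre
There are look-alikes about, which are no part of the job. What is shaped like the part that bears foot_g_mid but green or turquoise is not meant.

How it is judged:
On the way, in this order (a step that is already met when the one before it is completed fails the run):
1. the gauge is tried in the standing foot at place 1 of the row: pin pressed on the mouth of a narrow hole, 12.5 mm or more into a good one, 18.5 mm or more into a wide one (((x of gauge_tip in the frame of foot_a_mid between -0.004 and 0.004 m and y of gauge_tip in the frame of foot_a_mid between -0.004 and 0.004 m and z of gauge_tip in the frame of foot_a_mid below 0.0125 m and angle between foot_a_mid's own z axis and vertical below 0.15 rad) or (x of gauge_tip in the frame of foot_b_mid between -0.004 and 0.004 m and y of gauge_tip in the frame of foot_b_mid between -0.004 and 0.004 m and z of gauge_tip in the frame of foot_b_mid below 0.0265 m and angle between foot_b_mid's own z axis and vertical below 0.15 rad and contact force between gauge and foot_b above 0.3 N) or (x of gauge_tip in the frame of foot_c_mid between -0.004 and 0.004 m and y of gauge_tip in the frame of foot_c_mid between -0.004 and 0.004 m and z of gauge_tip in the frame of foot_c_mid below 0.0065 m and angle between foot_c_mid's own z axis and vertical below 0.15 rad))), for 0.1 s.
2. the gauge is tried in the standing foot at place 2 of the row: pin pressed on the mouth of a narrow hole, 12.5 mm or more into a good one, 18.5 mm or more into a wide one (((x of gauge_tip in the frame of foot_d_mid between -0.004 and 0.004 m and y of gauge_tip in the frame of foot_d_mid between -0.004 and 0.004 m and z of gauge_tip in the frame of foot_d_mid below 0.0065 m and angle between foot_d_mid's own z axis and vertical below 0.15 rad) or (x of gauge_tip in the frame of foot_e_mid between -0.004 and 0.004 m and y of gauge_tip in the frame of foot_e_mid between -0.004 and 0.004 m and z of gauge_tip in the frame of foot_e_mid below 0.0125 m and angle between foot_e_mid's own z axis and vertical below 0.15 rad) or (x of gauge_tip in the frame of foot_f_mid between -0.004 and 0.004 m and y of gauge_tip in the frame of foot_f_mid between -0.004 and 0.004 m and z of gauge_tip in the frame of foot_f_mid below 0.0265 m and angle between foot_f_mid's own z axis and vertical below 0.15 rad and contact force between gauge and foot_f above 0.3 N))), for 0.1 s.
3. the gauge is tried in the standing foot at place 3 of the row: pin pressed on the mouth of a narrow hole, 12.5 mm or more into a good one, 18.5 mm or more into a wide one ((x of gauge_tip in the frame of foot_g_mid between -0.004 and 0.004 m and y of gauge_tip in the frame of foot_g_mid between -0.004 and 0.004 m and z of gauge_tip in the frame of foot_g_mid below 0.0265 m and angle between foot_g_mid's own z axis and vertical below 0.15 rad and contact force between gauge and foot_g above 0.3 N)), for 0.1 s.
4. the gauge is tried in the standing foot at place 4 of the row: pin pressed on the mouth of a narrow hole, 12.5 mm or more into a good one, 18.5 mm or more into a wide one ((x of gauge_tip in the frame of foot_h_mid between -0.004 and 0.004 m and y of gauge_tip in the frame of foot_h_mid between -0.004 and 0.004 m and z of gauge_tip in the frame of foot_h_mid below 0.0125 m and angle between foot_h_mid's own z axis and vertical below 0.15 rad)), for 0.1 s.
At the end, for the whole second after the job is handed in: every good foot stands on the floor of the tray and every other foot on the floor of the carton, all hole up within 0.1 rad and at rest (height within 5 mm); the gauge is back in its block's hole, upright within 0.12 rad with its pin at least 24 mm deep, and still (x of foot_a_mid in the frame of tray_in between -0.052 and 0.052 m and y of foot_a_mid in the frame of tray_in between -0.105 and 0.105 m and z of foot_a_mid in the frame of tray_in between 0.02 and 0.03 m and angle between each of foot_a_mid, foot_b_mid, foot_c_mid, foot_d_mid, foot_e_mid, foot_f_mid, foot_g_mid, foot_h_mid's own z axis and vertical below 0.1 rad and linear speed of each of foot_a, foot_b, foot_c, foot_d, foot_e, foot_f, foot_g, foot_h, gauge below 0.02 m/s and x of foot_b_mid in the frame of carton_in between -0.052 and 0.052 m and y of foot_b_mid in the frame of carton_in between -0.105 and 0.105 m and z of foot_b_mid in the frame of carton_in between 0.02 and 0.03 m and x of foot_c_mid in the frame of carton_in between -0.052 and 0.052 m and y of foot_c_mid in the frame of carton_in between -0.105 and 0.105 m and z of foot_c_mid in the frame of carton_in between 0.02 and 0.03 m and x of foot_d_mid in the frame of carton_in between -0.052 and 0.052 m and y of foot_d_mid in the frame of carton_in between -0.105 and 0.105 m and z of foot_d_mid in the frame of carton_in between 0.02 and 0.03 m and x of foot_e_mid in the frame of tray_in between -0.052 and 0.052 m and y of foot_e_mid in the frame of tray_in between -0.105 and 0.105 m and z of foot_e_mid in the frame of tray_in between 0.02 and 0.03 m and x of foot_f_mid in the frame of carton_in between -0.052 and 0.052 m and y of foot_f_mid in the frame of carton_in between -0.105 and 0.105 m and z of foot_f_mid in the frame of carton_in between 0.02 and 0.03 m and x of foot_g_mid in the frame of carton_in between -0.052 and 0.052 m and y of foot_g_mid in the frame of carton_in between -0.105 and 0.105 m and z of foot_g_mid in the frame of carton_in between 0.02 and 0.03 m and x of foot_h_mid in the frame of tray_in between -0.052 and 0.052 m and y of foot_h_mid in the frame of tray_in between -0.105 and 0.105 m and z of foot_h_mid in the frame of tray_in between 0.02 and 0.03 m and horizontal distance between gauge_tip and block_hole0 below 0.008 m and z of gauge_tip in the frame of block_hole0 below -0.024 m and angle between gauge_handle's own z axis and vertical below 0.12 rad); the robot touches nothing.
It fails at once if the gauge is forced: more than 40 N between it and a foot (contact force between gauge and foot_a above 40 N or contact force between gauge and foot_b above 40 N or contact force between gauge and foot_c above 40 N or contact force between gauge and foot_d above 40 N or contact force between gauge and foot_e above 40 N or contact force between gauge and foot_f above 40 N or contact force between gauge and foot_g above 40 N or contact force between gauge and foot_h above 40 N).
It fails at once if the flask, the books or the jar is moved by more than 3 cm (distance of any of flask, books, jar from where it was at the start of the episode above 0.03 m).
Of foot_a, foot_b, foot_c only 1 to 1 are there at a start; the rules pass over those that are not, and their reading is None.
Of foot_d, foot_e, foot_f only 1 to 1 are there at a start; the rules pass over those that are not, and their reading is None.
Of foot_g, foot_h only 1 to 2 are there at a start; the rules pass over those that are not, and their reading is None.
At some moment in a run one of foot_a, foot_b, foot_c, foot_d, foot_e, foot_f, foot_g, foot_h may be knocked a few centimetres aside while the robot is not near it.
It also fails if it takes over 210 s, if anything falls off the work surface, if the arm or the gripper's body presses on something with over 40 N, if the wrist force passes 120 N, or if a joint passes its speed limit or range.

## Robot

A 7-joint arm with a two-finger parallel gripper is mounted at the origin on the work surface. World frame = base frame: x ahead of the robot, y to its left, z up, the work surface at z = 0. Lengths are in m, angles in rad, forces in N, time in s.
With the tool pointing down it reaches from about 0.425 to 0.8 m from the base axis. Payload 8.3 kg.
Tool frame: the origin (TCP) lies at the very end of the fingers, on their centre line; the grasp point (between the pads) lies 19 mm behind it; z points along the fingers, y is the direction in which the jaws open and shut (so a half turn about z gives the same grasp; the last joint's range is limited). The gripper opens to 85 mm and grips with 20 to 120 N. Pads are 22 mm wide; open, the fingers measure 114 mm over their backs; the gripper's body (76 mm by 85 mm) begins 54 mm behind the grasp point. The pads swing forward as they close: fully open they stand 13 mm farther back than shut.
Start: joints at [-1.342, 0.383, 0.016, 1.37, -0.006, 1.388, -0.046], TCP at [0.18, 0.599, 0.231] pointing down, gripper open.
Joint ranges: [-2.95, 2.95], [-0.25, 2.06], [-1.52, 1.56], [0.18, 2.33], [-1.44, 4.58], [0.02, 2.06], [-3.01, 3.01]. Speed limits (rad/s): [2.39, 2.39, 3.01, 3.01, 3.14, 3.14, 3.14].

## Interface

Orientations are given as a 3x3 rotation matrix whose columns are the frame's x, y, z axes.
In Python, from station import arm, imaging, workorder gives the robot as it stands.
- The arm moves only by the tool drive_tool, never from a script. Its argument "increments" is a list that holds one entry, the list of rows, each a list of 6 numbers: the shift along the tool's x, y, z in m, then the turn, a rotation vector about the tool's x, y, z in rad. In form: [[[x, y, z, rx, ry, rz], ...]]. A call has 1 to 20 rows; each row is the pose to reach, as a shift and turn from the pose commanded when the call began, along the tool's axes at that moment; what a row does not reach only later rows make up. A row lasts 1/8 s, in which the tool goes at most 62.5 mm and 10.7 degrees, less where a joint would pass 70% of its speed; a pose out of reach is approached as far as the arm can. A call with a gripper value outside its range is refused whole. "hand" is the opening, from -1 (shut) to 1 (fully open), set as the call begins (left out, the last holds). The fingers move at their own pace and stop on an object; "grip_force" is the grip in N (left out, the last holds). Time passes only in rows, so rows that repeat a pose let the fingers close. It gives the time, the measured TCP pose, the force and the opening at its end, in the units of the state.
- arm.state(): the state, without advancing time (a new reading comes with each control period).
- imaging.snapshot(name): name is "side" or "top" or "wrist"; returns a dict with "pixels" (384x512x3 uint8, red, green, blue), "intrinsics" (3x3 intrinsics, pixels), "R" (3x3) and "t" (3): a world point X has camera coordinates R X + t. Camera axes: x right, y down, z forward; pixel columns grow to the right and rows downward; lengths in m; the calibration is good to about 2 mm. The wrist camera is an equidistant fisheye: a pixel r from the principal point sees the ray r / f radians off the axis. A picture is of the moment at which its call begins. There is no depth.
- workorder.hand_in(): hands the job in, once; it reports no verdict.
The state is a dict: "time": time; "joint_positions": joint angles; "qvel": joint speeds; "effort": joint torques, N m; "position": TCP position; "tcp_rot": TCP orientation; "ft_force": force on the tool from outside, world axes, zero at the start; "ft_torque": the same for the moment, N m; "grip_width": finger opening in m.
Only numpy, scipy, OpenCV 4.12 (cv2) and the standard library are available. Lean on these libraries where they do the work, as an engineer would, in place of code of your own. Each camera call takes 0.05 s, during which the arm holds its last target.

## Working session

There is one attempt and no reset: what is moved stays moved. The work goes in short steps, Python scripts to look and compute and a tool call to move; the robot and the scene stay as the last step left them, time stands still between calls to the robot, and variables do not carry over. Pictures are saved under pics/ and viewed, and the job is handed in when it is done.

Besides the shell and the picture viewer there is one more tool, called after "Request:" as a command line: name --argument value ..., lists and objects as JSON in quotes. drive_tool: Moves the arm, as the interface text tells. Its arguments: {"type":"object","properties":{"increments":{"type":"array"},"hand":{"type":"number"},"grip_force":{"type":"number"}},"required":["increments"]}

```bash
ls; mkdir -p pics; cat > h.py <<'E'
import numpy as np, cv2
from station import arm, imaging, workorder
def snap(n,name=None):
    s=imaging.snapshot(n)
    if name: cv2.imwrite(f'pics/{name}.png',s['pixels'][:,:,::-1])
    return s
E
python3 - <<'E'
from h import *
s=arm.state()
for k,v in s.items(): print(k,np.round(v,4).tolist())
for n in ['side','top','wrist']:
    c=snap(n,n+'0'); print(n,np.round(c['intrinsics'],1).tolist(),np.round(c['R'],4).tolist(),np.round(c['t'],4).tolist())
    np.savez(n+'0.npz',**c)
E
```

```text
pics
time 0.0
joint_positions [-1.3419, 0.3842, 0.0164, 1.3712, -0.0063, 1.3882, -0.0465]
qvel [-0.0003, 0.0008, 0.0001, -0.0, 0.0014, -0.0018, 0.0005]
effort [0.0005, -62.7591, 0.8442, -37.1824, 0.0165, 0.0141, -0.0]
position [0.1796, 0.5981, 0.2303]
tcp_rot [[-0.9578, 0.2876, -0.0005], [0.2876, 0.9577, -0.0019], [-0.0, -0.002, -1.0]]
ft_force [0.133, -0.3271, -0.5906]
ft_torque [0.0295, 0.0027, 0.0083]
grip_width 0.0855
side [[371.2, 0.0, 249.8], [0.0, 371.2, 188.9], [0.0, 0.0, 1.0]] [[-0.9923, -0.122, -0.0204], [-0.0517, 0.5593, -0.8273], [0.1124, -0.8199, -0.5614]] [0.6041, 0.0697, 1.0432]
top [[394.2, 0.0, 251.3], [0.0, 394.2, 186.4], [0.0, 0.0, 1.0]] [[-0.0158, -0.9998, -0.0126], [-0.9908, 0.0174, -0.1339], [0.1341, 0.0104, -0.9909]] [0.0279, 0.6128, 1.2645]
wrist [[297.3, 0.0, 252.1], [0.0, 297.3, 190.8], [0.0, 0.0, 1.0]] [[0.2876, 0.9577, -0.0022], [0.9168, -0.2747, 0.2899], [0.277, -0.0854, -0.9571]] [-0.6227, -0.0374, 0.3791]
```

View pics/side0.png

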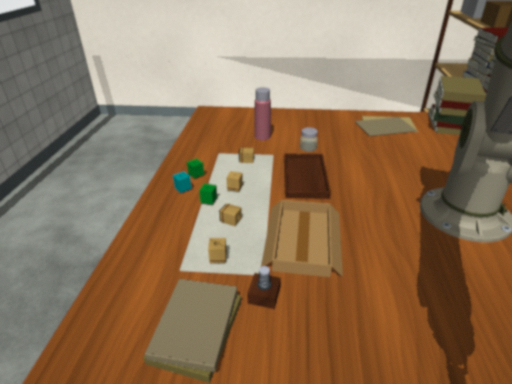

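View pics/top0.png

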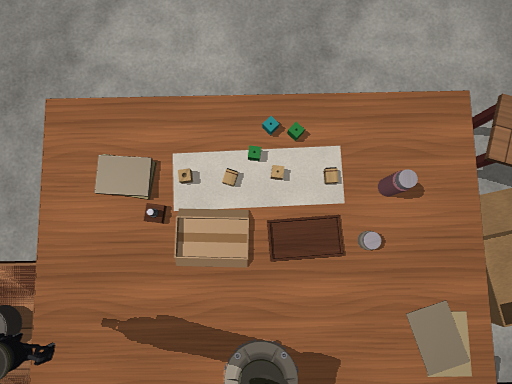

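View pics/wrist0.png

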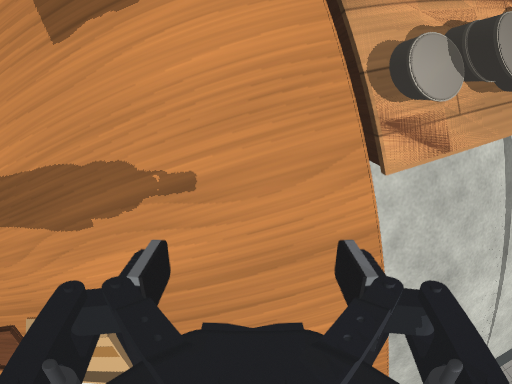

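```bash
cat >> h.py <<'E'
def ray(c,u,v,fish=False):
    K=c['intrinsics'];x=(u-K[0,2])/K[0,0];y=(v-K[1,2])/K[1,1]
    if fish:
        r=np.hypot(x,y);d=np.array([np.sin(r)*x/max(r,1e-9),np.sin(r)*y/max(r,1e-9),np.cos(r)])
    else: d=np.array([x,y,1.])
    return -c['R'].T@c['t'], c['R'].T@d
def p2w(c,u,v,z,fish=False):
    o,d=ray(c,u,v,fish); return o+d*(z-o[2])/d[2]
def w2p(c,X,fish=False):
    q=c['R']@np.asarray(X,float)+c['t'];K=c['intrinsics']
    if fish:
        rr=np.hypot(q[0],q[1]);th=np.arctan2(rr,q[2]);x,y=q[:2]/max(rr,1e-9)*th
    else: x,y=q[:2]/q[2]
    return np.array([K[0,0]*x+K[0,2],K[1,1]*y+K[1,2]])
def crop(c,u0,v0,u1,v1,name,s=6):
    im=c['pixels'][v0:v1,u0:u1,::-1]; cv2.imwrite(f'pics/{name}.png',cv2.resize(im,None,fx=s,fy=s,interpolation=cv2.INTER_CUBIC))
E
python3 - <<'E'
from h import *
c=dict(np.load('top0.npz')); s=dict(np.load('side0.npz'))
crop(c,140,110,360,270,'topc',3.6); crop(s,150,120,350,320,'sidec',3)
for n,u,v,z in [('f1',185,175,.05),('f2',231,177,.04),('f3',278,172,.05),('f4',331,176,.04),('block',155,213,.034),('hdl',150,212,.08),('cart',213,240,.0),('tray',306,238,0),('jar',371,241,.07),('flask',405,179,.19),('books',124,176,.04),('green',255,153,.05)]:
    print(n,np.round(p2w(c,u,v,z),3))
for u,v in [(217,250),(230,215),(235,180),(247,155)]: print(np.round(p2w(s,u,v,.03),3))
w=dict(np.load('wrist0.npz'));st=np.array([.1796,.5981,.2303]);print(w2p(w,st,True), -w['R'].T@w['t'])
E
```

```text
f1 [0.654 0.236 0.05 ]
f2 [0.646 0.085 0.04 ]
f3 [ 0.659 -0.071  0.05 ]
f4 [ 0.644 -0.248  0.04 ]
block [0.531 0.338 0.034]
hdl [0.531 0.342 0.08 ]
cart [0.439 0.15  0.   ]
tray [ 0.441 -0.163  0.   ]
jar [ 0.428 -0.359  0.07 ]
flask [ 0.607 -0.434  0.19 ]
books [0.656 0.442 0.04 ]
green [0.724 0.003 0.05 ]
[0.658 0.245 0.03 ]
[0.649 0.107 0.03 ]
[ 0.663 -0.069  0.03 ]
[ 0.646 -0.231  0.03 ]
[254.53874438 246.23453712] [0.10839564 0.61843836 0.37229169]
```

View pics/topc.png

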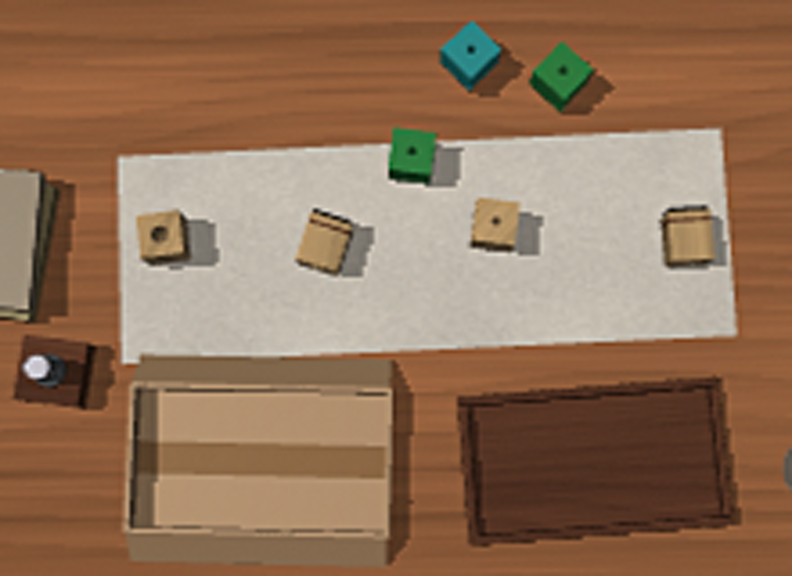

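View pics/sidec.png

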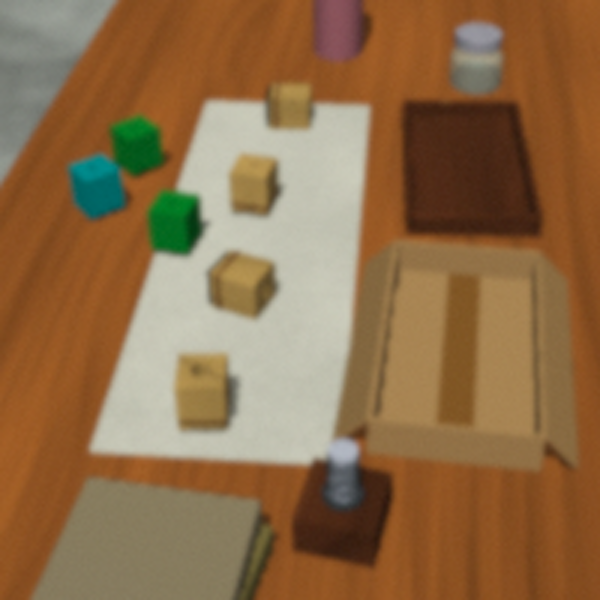

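```bash
cat >> h.py <<'E'
from scipy.spatial.transform import Rotation as Ro
def down(yaw,tilt=0.,taz=0.):
    # yaw = world azimuth of tool x when pointing down; tilt: tool z leans toward azimuth taz
    x=np.array([np.cos(yaw),np.sin(yaw),0]);z=np.array([0,0,-1.]);R=np.c_[x,np.cross(z,x),z]
    ax=np.array([np.sin(taz),-np.cos(taz),0])  # rotates -z toward taz
    return Ro.from_rotvec(ax*tilt).as_matrix()@R
def inc(P,R=None,P0=None,R0=None):
    s=arm.state(); P0=np.array(s['position']) if P0 is None else P0; R0=np.array(s['tcp_rot']) if R0 is None else R0
    R=R0 if R is None else R
    d=R0.T@(np.asarray(P)-P0); w=Ro.from_matrix(R0.T@R).as_rotvec()
    n=max(np.linalg.norm(d)/.0625,np.degrees(np.linalg.norm(w))/10.7)
    print('row',np.round(np.r_[d,w],4).tolist(),'min rows %.1f'%n)
E
python3 - <<'E'
from h import *
inc([.60,.26,.24],down(np.pi))
E
```

```text
row [-0.4999, -0.203, -0.0092, -0.0015, -0.0002, -0.2917] min rows 8.6
```

Things that could be taken for the feet (top image): wooden cubes at (185,176), (231,177), (278,172) and (331,176), which are my feet 1 to 4. The green cubes at (255,153) and (297,131) and the turquoise one at (271,125) are look-alikes and excluded. The gauge is at (151,212), in the dark block at (155,213). The crop shows feet 1 and 3 standing. Feet 2 and 4 lie with the glide pointing away (+x) and the hole toward the robot.

Request:
drive_tool --increments '[[[-0.5, -0.203, -0.009, 0, 0, -0.292], [-0.5, -0.203, -0.009, 0, 0, -0.292], [-0.5, -0.203, -0.009, 0, 0, -0.292], [-0.5, -0.203, -0.009, 0, 0, -0.292], [-0.5, -0.203, -0.009, 0, 0, -0.292], [-0.5, -0.203, -0.009, 0, 0, -0.292], [-0.5, -0.203, -0.009, 0, 0, -0.292], [-0.5, -0.203, -0.009, 0, 0, -0.292], [-0.5, -0.203, -0.009, 0, 0, -0.292], [-0.5, -0.203, -0.009, 0, 0, -0.292], [-0.5, -0.203, -0.009, 0, 0, -0.292], [-0.5, -0.203, -0.009, 0, 0, -0.292]]]'

```text
time: 1.65
position: [0.5991, 0.2621, 0.2402]
tcp_rot: [[-1.0, -0.003, -0.001], [-0.003, 1.0, 0.001], [0.001, 0.001, -1.0]]
ft_force: [-0.4, 0.4, 0.2]
grip_width: 0.0855
```

```bash
cat > look.py <<'E'
import sys
from h import *
n=sys.argv[1]; c=snap('wrist',n); np.savez(n+'.npz',**c)
s=arm.state(); print(s['time'],np.round(s['position'],4),np.round(s['joint_positions'],2),np.round(s['ft_force'],1),s['grip_width'])
E
python3 look.py w1
```

```text
1.7 [0.5992 0.262  0.2403] [-0.61  0.45  0.23  1.27 -0.1   1.43  1.18] [ 0.   0.8 -0.3] 0.08605188340443695
```

View pics/w1.png

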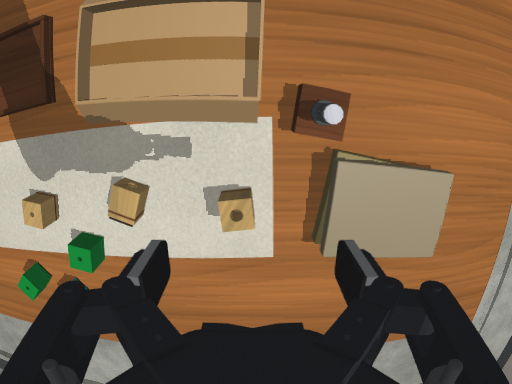

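```bash
python3 - <<'E'
from h import *
c=dict(np.load('w1.npz'))
crop(c,90,70,360,250,'w1c',2.9)
crop(c,15,165,155,235,'w1d',5.5)
E
```

```text
(no output)
```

View pics/w1c.png

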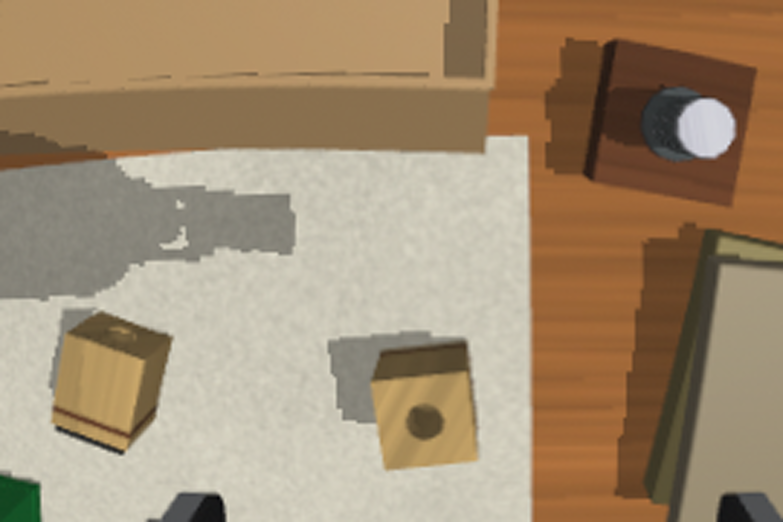

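View pics/w1d.png

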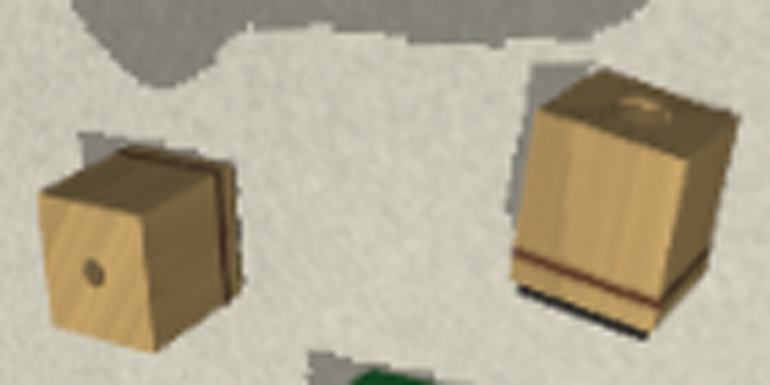

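```bash
python3 - <<'E'
from h import *
c=dict(np.load('w1.npz')); t=dict(np.load('top0.npz'))
f=lambda px,s,u0,v0,z:[p2w(c,u0+a/s,v0+b/s,z,True) for a,b in px]
Q=f([(537,110),(688,158),(650,330),(512,280)],5.5,15,165,.04)
print('foot2',np.round(Q,4)); 
h=Q[0]-Q[3];print('axis az',np.degrees(np.arctan2(h[1],h[0])),np.linalg.norm(h),np.linalg.norm(Q[0]-Q[1]),np.mean(Q,0))
h=Q[1]-Q[0];print(np.degrees(np.arctan2(h[1],h[0])))
Q=f([(371,381),(467,370),(478,460),(386,468)],2.9,90,70,.05);print('foot1',np.round(Q,4),np.mean(Q,0)); h=Q[1]-Q[0];print(np.degrees(np.arctan2(h[1],h[0])))
print('hole1',f([(425,421)],2.9,90,70,.05))
Q=f([(617,40),(755,70),(732,207),(588,178)],2.9,90,70,.034);print('block',np.round(Q,4),np.mean(Q,0))
h=Q[1]-Q[0];print(np.degrees(np.arctan2(h[1],h[0])))
print('handle top',f([(707,128)],2.9,90,70,.081))
print('foot3 hole',f([(93,271)],5.5,15,165,.05))
E
```

```text
foot2 [[0.6209 0.0809 0.04  ]
 [0.6324 0.1191 0.04  ]
 [0.676  0.1034 0.04  ]
 [0.664  0.0671 0.04  ]]
axis az 162.2687228450841 0.045342108396973294 0.03991754933468852 [0.64832732 0.09261861 0.04      ]
73.13083892659172
foot1 [[0.6384 0.2205 0.05  ]
 [0.6335 0.2597 0.05  ]
 [0.6734 0.2644 0.05  ]
 [0.6774 0.2254 0.05  ]] [0.65563427 0.24249139 0.05      ]
97.09046273231264
hole1 [array([0.65575949, 0.24234394, 0.05      ])]
block [[0.5002 0.3193 0.034 ]
 [0.5092 0.3778 0.034 ]
 [0.5671 0.3702 0.034 ]
 [0.5569 0.3085 0.034 ]] [0.53335461 0.34394166 0.034     ]
81.2881521619759
handle top [array([0.53327296, 0.34458097, 0.081     ])]
foot3 hole [array([ 0.6625818 , -0.06671662,  0.05      ])]
```

```bash
cat >> h.py <<'E'
def gp(G,yaw,tilt,taz,back=0.):
    R=down(yaw,tilt,taz); return np.asarray(G)+R[:,2]*(.019-back),R
E
python3 - <<'E'
from h import *
y=np.radians(162.7);ta=y-np.pi;a=np.radians(38)
P,R=gp([.648,.0925,.025],y,a,ta,.09);print(P);inc(P,R)
P1,_=gp([.648,.0925,.025],y,a,ta);print(P1);inc(P1,R,P,R)
E
```

```text
[0.60626553 0.10549884 0.08094876]
row [-0.0067, -0.1566, 0.1593, 0.1016, -0.6586, 0.2933] min rows 3.9
[0.65916838 0.08902144 0.0100278 ]
row [-0.0, -0.0, 0.09, 0.0, 0.0, 0.0] min rows 1.4
```

Request:
drive_tool --increments '[[[-0.005, -0.157, 0.06, 0.1, -0.658, 0.293], [-0.005, -0.157, 0.06, 0.1, -0.658, 0.293], [-0.005, -0.157, 0.06, 0.1, -0.658, 0.293], [-0.005, -0.157, 0.06, 0.1, -0.658, 0.293], [-0.007, -0.157, 0.159, 0.1, -0.658, 0.293], [-0.007, -0.157, 0.159, 0.1, -0.658, 0.293], [-0.007, -0.157, 0.159, 0.1, -0.658, 0.293], [-0.007, -0.157, 0.159, 0.1, -0.658, 0.293]]]'

```text
time: 2.7
position: [0.6082, 0.1041, 0.0832]
tcp_rot: [[-0.751, 0.299, 0.589], [0.236, 0.954, -0.183], [-0.617, 0.002, -0.787]]
ft_force: [0.5, 0.7, 0.6]
grip_width: 0.0854
```

```bash
python3 look.py w2
```

```text
2.75 [0.6087 0.1041 0.0838] [-0.86  0.25  0.42  2.14  0.93  0.43 -0.  ] [ 0.1  1.2 -1.2] 0.08519268949360242
```

View pics/w2.png

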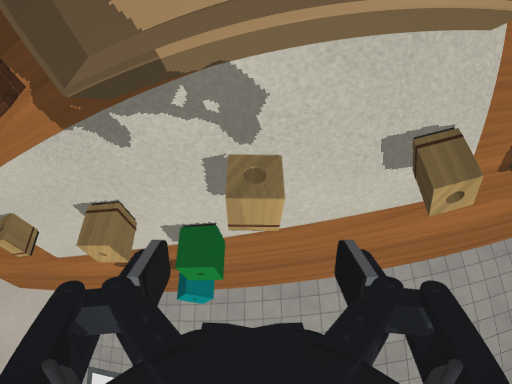

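```bash
python3 - <<'E'
from h import *
y=np.radians(162.7);ta=y-np.pi;a=np.radians(38)
P1,R=gp([.648,.0925,.025],y,a,ta);print(P1);inc(P1,R)
c=dict(np.load('w2.npz'))
# hole centre seen; foot front face
print(w2p(c,[.6255,.0995,.02],True), w2p(c,[.648,.0925,.04],True))
E
```

```text
[0.65916838 0.08902144 0.0100278 ]
row [0.0041, 0.0004, 0.0906, 0.0015, 0.0021, -0.0034] min rows 1.5
[254.98633845 174.34604656] [254.96904601 215.93923709]
```

Matches the image (hole seen at (255,175)). Now in and grip.

Request:
drive_tool --increments '[[[0.002, 0, 0.045, 0, 0, 0], [0.004, 0, 0.09, 0, 0, 0], [0.004, 0, 0.09, 0, 0, 0], [0.004, 0, 0.09, 0, 0, 0]]]'

```text
time: 3.25
position: [0.6582, 0.0882, 0.0099]
tcp_rot: [[-0.75, 0.299, 0.589], [0.237, 0.954, -0.183], [-0.617, 0.003, -0.787]]
ft_force: [0.4, -0.8, 0.4]
grip_width: 0.0853
```

Request:
drive_tool --increments '[[[0, 0, 0, 0, 0, 0], [0, 0, 0, 0, 0, 0], [0, 0, 0, 0, 0, 0], [0, 0, 0, 0, 0, 0], [0, 0, 0, 0, 0, 0], [0, 0, 0, 0, 0, 0]]]' --hand -1 --grip_force 50

```text
time: 4.0
position: [0.6575, 0.0885, 0.0093]
tcp_rot: [[-0.751, 0.299, 0.589], [0.237, 0.954, -0.182], [-0.616, 0.003, -0.787]]
ft_force: [-6.9, 0.6, 10.7]
grip_width: 0.0395
```

```bash
python3 look.py w3
```

```text
4.05 [0.6576 0.0886 0.0093] [-0.83  0.49  0.51  2.08  1.05  0.22 -0.16] [-8.2  1.7 11.9] 0.03888992382960986
```

View pics/w3.png

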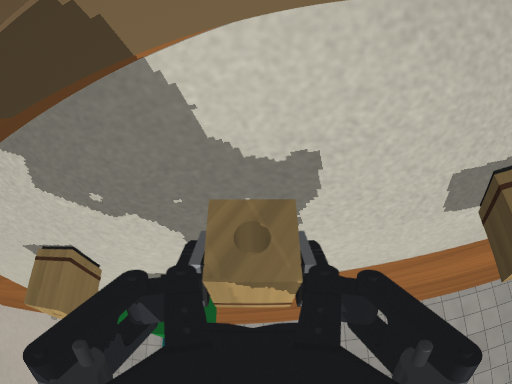

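```bash
python3 - <<'E'
from h import *
y=np.radians(162.7)
inc([.60,.092,.14],down(y))
E
```

```text
row [-0.0365, -0.0136, -0.1374, 0.0021, 0.6643, -0.0021] min rows 3.6
```

Request:
drive_tool --increments '[[[-0.018, 0, -0.023, 0, 0, 0], [-0.036, -0.005, -0.06, 0, 0.15, 0], [-0.036, -0.014, -0.137, 0.002, 0.664, 0], [-0.036, -0.014, -0.137, 0.002, 0.664, 0], [-0.036, -0.014, -0.137, 0.002, 0.664, 0], [-0.036, -0.014, -0.137, 0.002, 0.664, 0], [-0.036, -0.014, -0.137, 0.002, 0.664, 0]]]'

```text
time: 4.92
position: [0.6007, 0.0889, 0.1377]
tcp_rot: [[-0.953, 0.303, -0.001], [0.303, 0.953, -0.001], [0.001, -0.002, -1.0]]
ft_force: [-0.2, 0.7, -1.0]
grip_width: 0.0395
```

Request:
drive_tool --increments '[[[0, 0, 0, 0, 0, 2.84], [0, 0, 0, 0, 0, 2.84], [0, 0, 0, 0, 0, 2.84], [0, 0, 0, 0, 0, 2.84], [0, 0, 0, 0, 0, 2.84], [0, 0, 0, 0, 0, 2.84], [0, 0, 0, 0, 0, 2.84], [0, 0, 0, 0, 0, 2.84], [0, 0, 0, 0, 0, 2.84], [0, 0, 0, 0, 0, 2.84], [0, 0, 0, 0, 0, 2.84], [0, 0, 0, 0, 0, 2.84], [0, 0, 0, 0, 0, 2.84], [0, 0, 0, 0, 0, 2.84], [0, 0, 0, 0, 0, 2.84], [0, 0, 0, 0, 0, 2.84], [0, 0, 0, 0, 0, 2.84], [0, 0, 0, 0, 0, 2.84]]]'

```text
time: 7.18
position: [0.5993, 0.0912, 0.138]
tcp_rot: [[1.0, -0.0, -0.001], [-0.0, -1.0, -0.001], [-0.001, 0.001, -1.0]]
ft_force: [0.0, 0.4, 0.1]
grip_width: 0.0393
```

```bash
python3 - <<'E'
from h import *
s=arm.state();print(s['joint_positions'],s['grip_width'],s['ft_force'])
for z in (.08,.0295):
    P,R=gp([.63,.092,z],0,np.radians(52),0);print(P);inc(P,R)
E
```

```text
[-0.54082659  0.42558409  0.44808494  1.5712554  -0.19324865  1.19010951
 -1.6263085 ] 0.03926145760506572 [0.04400604 0.44486169 0.14117925]
[0.6449722  0.092      0.06830243]
row [0.0457, -0.0008, 0.0697, 0.0007, 0.9086, 0.0002] min rows 4.9
[0.6449722  0.092      0.01780243]
row [0.0458, -0.0009, 0.1202, 0.0007, 0.9086, 0.0002] min rows 4.9
```

Request:
drive_tool --increments '[[[0.0457, -0.001, 0.02, 0, 0.908, 0], [0.0457, -0.001, 0.03, 0, 0.908, 0], [0.0457, -0.001, 0.07, 0, 0.908, 0], [0.0457, -0.001, 0.07, 0, 0.908, 0], [0.0457, -0.001, 0.07, 0, 0.908, 0], [0.0457, -0.001, 0.07, 0, 0.908, 0], [0.0457, -0.001, 0.07, 0, 0.908, 0], [0.0457, -0.001, 0.07, 0, 0.908, 0]]]'

```text
time: 8.18
position: [0.6341, 0.0975, 0.1194]
tcp_rot: [[0.698, -0.027, 0.715], [0.009, -0.999, -0.047], [0.716, 0.04, -0.697]]
ft_force: [0.2, 0.5, -1.2]
grip_width: 0.0396
```

```bash
python3 look.py w4; python3 - <<'E'
from h import *
s=snap('side');crop(s,170,130,310,260,'s4',4.5)
for z in (.0295,):
    P,R=gp([.63,.092,z],0,np.radians(52),0);print(P);inc(P,R)
E
```

```text
8.225 [0.6312 0.0996 0.1191] [-1.42  0.31  1.18  2.26  0.91  0.03 -2.86] [-1.8 -1.4 -2.1] 0.03937223469883646
[0.6449722  0.092      0.01780243]
row [-0.0628, 0.0035, 0.0801, 0.0438, 0.1116, 0.015] min rows 1.6
```

View pics/s4.png

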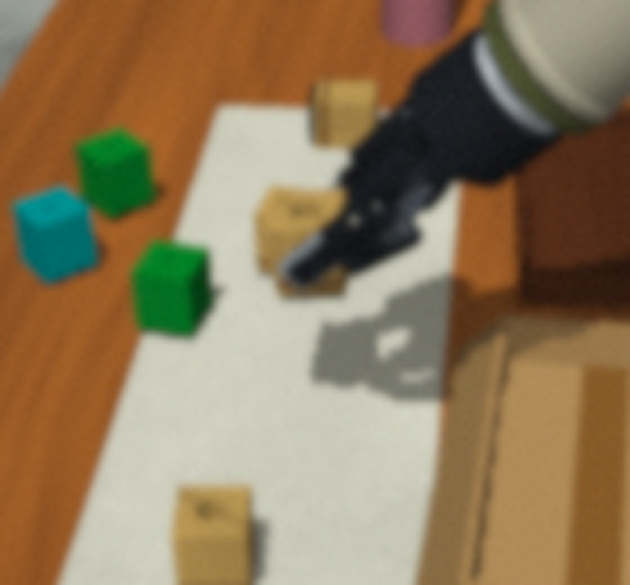

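View pics/w4.png

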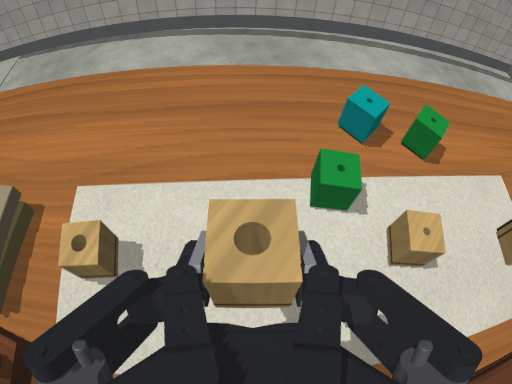

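```bash
python3 - <<'E'
from h import *
R=down(0,np.radians(30),0)
inc([.67,.13,.14],R)
E
```

```text
row [0.0425, -0.0301, 0.0109, 0.046, -0.2723, 0.0064] min rows 1.5
```

Request:
drive_tool --increments '[[[0.0425, -0.03, 0.011, 0.046, -0.272, 0.006], [0.0425, -0.03, 0.011, 0.046, -0.272, 0.006], [0.0425, -0.03, 0.011, 0.046, -0.272, 0.006], [0.0425, -0.03, 0.011, 0.046, -0.272, 0.006], [0.0425, -0.03, 0.011, 0.046, -0.272, 0.006]]]'

```text
time: 8.9
position: [0.6736, 0.1258, 0.142]
tcp_rot: [[0.866, -0.006, 0.5], [-0.008, -1.0, 0.001], [0.5, -0.005, -0.866]]
ft_force: [0.0, -0.6, 0.0]
grip_width: 0.0392
```

```bash
python3 - <<'E'
from h import *
s=arm.state();print(np.round(s['joint_positions'],2),s['grip_width'],s['ft_force'])
for t,z in ((42,.07),(42,.032),):
    P,R=gp([.69,.13,z],0,np.radians(t),0);print(P);inc(P,R)
E
```

```text
[-0.48  0.25  0.2   1.87  0.2   0.53 -2.03] 0.03920007075829239 [ 0.04553117 -0.56915601  0.02186062]
[0.70271348 0.13       0.05588025]
row [-0.018, -0.004, 0.0892, -0.0004, 0.209, -0.0081] min rows 1.5
[0.70271348 0.13       0.01788025]
row [-0.037, -0.0038, 0.1221, -0.0004, 0.209, -0.0081] min rows 2.0
```

Request:
drive_tool --increments '[[[-0.018, -0.004, 0.089, 0, 0.209, -0.008], [-0.018, -0.004, 0.089, 0, 0.209, -0.008], [-0.018, -0.004, 0.089, 0, 0.209, -0.008], [-0.018, -0.004, 0.089, 0, 0.209, -0.008], [-0.018, -0.004, 0.089, 0, 0.209, -0.008]]]'

```text
time: 9.52
position: [0.7015, 0.1302, 0.0541]
tcp_rot: [[0.745, -0.0, 0.667], [0.003, -1.0, -0.004], [0.667, 0.005, -0.745]]
ft_force: [0.9, 0.2, -0.3]
grip_width: 0.0394
```

```bash
python3 - <<'E'
from h import *
s=arm.state();print(np.round(s['joint_positions'],2),s['grip_width'],s['ft_force'])
for t,z in ((52,.032),(48,.032),(42,.032)):
    P,R=gp([.69,.13,z],0,np.radians(t),0);print(P);inc(P,R)
E
```

```text
[-0.84  0.46  0.59  2.05  0.81  0.02 -2.76] 0.039358149763932745 [ 0.85134259  0.1825234  -0.30944053]
[0.7049722  0.13       0.02030243]
row [-0.0199, -0.0, 0.0275, 0.0034, 0.1779, 0.0034] min rows 1.0
[0.70411975 0.13       0.01928652]
row [-0.0213, -0.0, 0.0277, 0.0035, 0.1081, 0.0033] min rows 0.6
[0.70271348 0.13       0.01788025]
row [-0.0232, -0.0, 0.0278, 0.0037, 0.0033, 0.0031] min rows 0.6
```

Request:
drive_tool --increments '[[[-0.0125, 0, 0.014, 0, 0, 0], [-0.0254, 0, 0.0283, 0, 0, 0], [-0.0254, 0, 0.0283, 0, 0, 0], [-0.0254, 0, 0.0283, 0, 0, 0]]]'

```text
time: 10.02
position: [0.706, 0.1337, 0.028]
tcp_rot: [[0.761, -0.01, 0.648], [-0.003, -1.0, -0.013], [0.648, 0.008, -0.761]]
ft_force: [-0.6, -0.8, -0.8]
grip_width: 0.0395
```

```bash
python3 - <<'E'
from h import *
s=arm.state();print(np.round(s['joint_positions'],2),s['grip_width'],s['ft_force'])
s=snap('side');crop(s,170,170,270,260,'s5',6)
E
```

```text
[-0.8   0.51  0.54  2.02  1.03  0.02 -3.01] 0.03951987897994344 [-0.56903432 -0.84835656 -0.79200511]
```

View pics/s5.png

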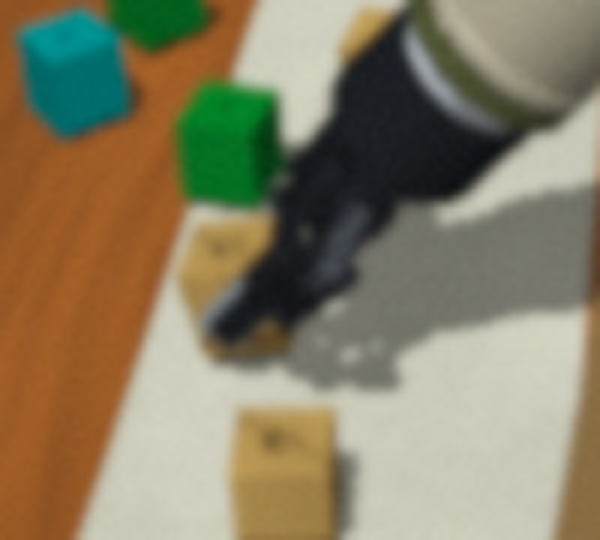

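```bash
python3 - <<'E'
from h import *
P,R=gp([.695,.13,.033],0,np.radians(35),0);print(P);inc(P,R)
E
```

```text
[0.70589795 0.13       0.01743611]
row [-0.0071, 0.0037, 0.0082, 0.0125, -0.0949, -0.0019] min rows 0.5
```

Request:
drive_tool --increments '[[[0, 0.0037, 0, 0.012, -0.095, -0.002], [-0.007, 0.0037, 0.008, 0.012, -0.095, -0.002], [-0.007, 0.0037, 0.008, 0.012, -0.095, -0.002], [-0.007, 0.0037, 0.008, 0.012, -0.095, -0.002]]]'

```text
time: 10.58
position: [0.7065, 0.1291, 0.0186]
tcp_rot: [[0.819, -0.001, 0.574], [-0.0, -1.0, -0.001], [0.574, 0.001, -0.819]]
ft_force: [-0.1, -0.2, -0.4]
grip_width: 0.0394
```

```bash
python3 - <<'E'
from h import *
s=arm.state();print(np.round(s['joint_positions'],2),s['grip_width'],s['ft_force'])
P,R=gp([.695,.13,.031],0,np.radians(35),0);print(P);inc(P,R)
E
```

```text
[-0.33  0.48  0.01  1.94  0.9   0.22 -2.72] 0.03940393720694296 [-0.06693381 -0.19626763 -0.35590129]
[0.70589795 0.13       0.01543611]
row [-0.0023, -0.0009, 0.0022, 0.0011, -0.0009, -0.0002] min rows 0.1
```

Request:
drive_tool --increments '[[[-0.0023, 0, 0.0033, 0, 0, 0], [-0.0023, 0, 0.0033, 0, 0, 0], [-0.0023, 0, 0.0033, 0, 0, 0]]]'

```text
time: 10.95
position: [0.7082, 0.1299, 0.0176]
tcp_rot: [[0.816, 0.001, 0.579], [0.002, -1.0, -0.001], [0.579, 0.003, -0.816]]
ft_force: [-11.4, -4.5, 25.3]
grip_width: 0.0396
```

Request:
drive_tool --increments '[[[0, 0, 0, 0, 0, 0], [0, 0, 0, 0, 0, 0], [0, 0, 0, 0, 0, 0], [0, 0, 0, 0, 0, 0]]]' --hand 0.6

```text
time: 11.45
position: [0.7054, 0.1305, 0.0129]
tcp_rot: [[0.82, 0.003, 0.573], [0.004, -1.0, -0.001], [0.573, 0.003, -0.82]]
ft_force: [0.3, -0.5, 0.3]
grip_width: 0.0683
```

```bash
python3 look.py w6; python3 - <<'E'
from h import *
s=snap('side');crop(s,170,130,310,260,'s6',4.5)
E
```

```text
11.5 [0.7055 0.1304 0.013 ] [-0.34  0.48  0.03  1.94  0.91  0.21 -2.74] [-0.2 -0.4  1. ] 0.06853273649086115
```

View pics/s6.png

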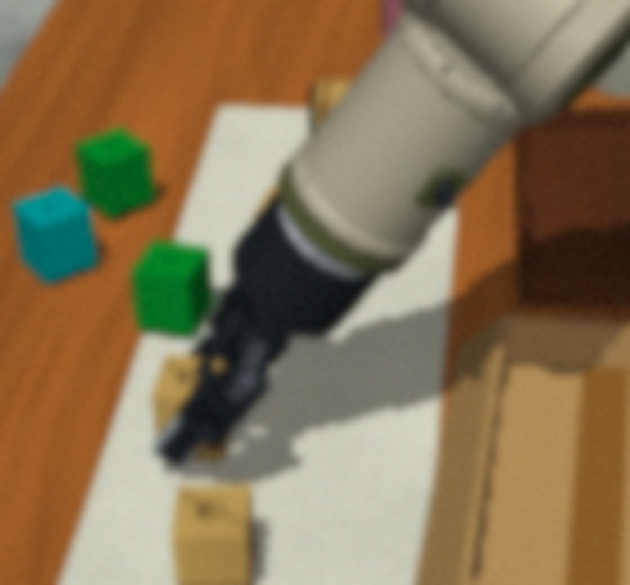

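View pics/w6.png

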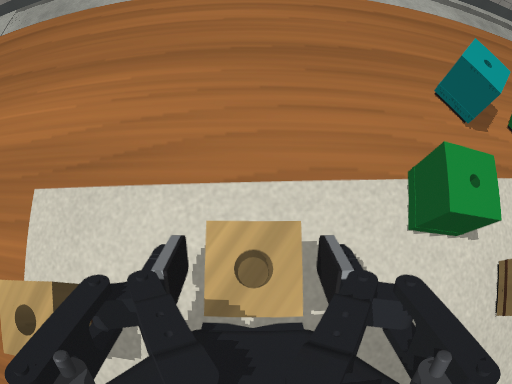

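Request:
drive_tool --increments '[[[0, 0, -0.05, 0, 0, 0], [0, 0, -0.11, 0, 0, 0], [0, 0, -0.15, 0, -0.3, 0], [0, 0, -0.15, 0, -0.61, 0], [0, 0, -0.15, 0, -0.61, 0], [0, 0, -0.15, 0, -0.61, 0]]]' --hand 1

```text
time: 12.3
position: [0.6211, 0.1296, 0.1375]
tcp_rot: [[1.0, 0.001, -0.002], [0.001, -1.0, -0.002], [-0.002, 0.002, -1.0]]
ft_force: [0.6, 0.2, -0.8]
grip_width: 0.0855
```

```bash
python3 - <<'E'
from h import *
s=arm.state();print(np.round(s['joint_positions'],2),s['position'])
inc([.58,-.22,.2],down(np.pi-.001))
E
```

```text
[-0.01  0.49 -0.35  1.46  0.17  1.23 -1.94] [0.62105659 0.12959016 0.13752154]
row [-0.0416, 0.3496, -0.0618, -0.0031, 0.0025, -3.1393] min rows 16.8
```

Request:
drive_tool --increments '[[[-0.0416, 0.35, -0.062, 0, 0, -3.13], [-0.0416, 0.35, -0.062, 0, 0, -3.13], [-0.0416, 0.35, -0.062, 0, 0, -3.13], [-0.0416, 0.35, -0.062, 0, 0, -3.13], [-0.0416, 0.35, -0.062, 0, 0, -3.13], [-0.0416, 0.35, -0.062, 0, 0, -3.13], [-0.0416, 0.35, -0.062, 0, 0, -3.13], [-0.0416, 0.35, -0.062, 0, 0, -3.13], [-0.0416, 0.35, -0.062, 0, 0, -3.13], [-0.0416, 0.35, -0.062, 0, 0, -3.13], [-0.0416, 0.35, -0.062, 0, 0, -3.13], [-0.0416, 0.35, -0.062, 0, 0, -3.13], [-0.0416, 0.35, -0.062, 0, 0, -3.13], [-0.0416, 0.35, -0.062, 0, 0, -3.13], [-0.0416, 0.35, -0.062, 0, 0, -3.13], [-0.0416, 0.35, -0.062, 0, 0, -3.13], [-0.0416, 0.35, -0.062, 0, 0, -3.13], [-0.0416, 0.35, -0.062, 0, 0, -3.13]]]'

```text
time: 14.55
position: [0.5789, -0.2198, 0.1991]
tcp_rot: [[-1.0, 0.01, 0.0], [0.01, 1.0, -0.002], [-0.0, -0.002, -1.0]]
ft_force: [-0.6, 0.3, 1.1]
grip_width: 0.0851
```

```bash
python3 look.py w7;python3 - <<'E'
from h import *
c=dict(np.load('w7.npz'))
crop(c,150,130,310,240,'w7c',5)
E
```

```text
14.6 [ 0.579  -0.2197  0.1991] [ 0.86  0.5  -0.78  1.41  0.35  1.38  1.62] [-0.  -0.  -0.1] 0.08527816720340471
```

View pics/w7.png

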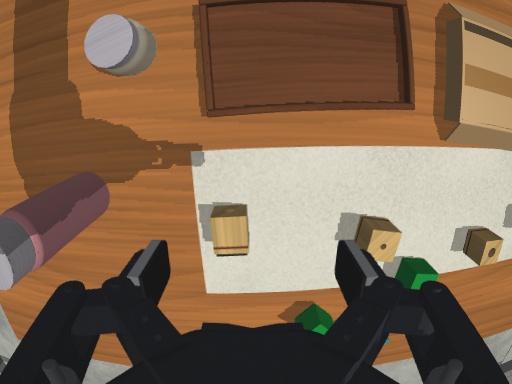

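View pics/w7c.png

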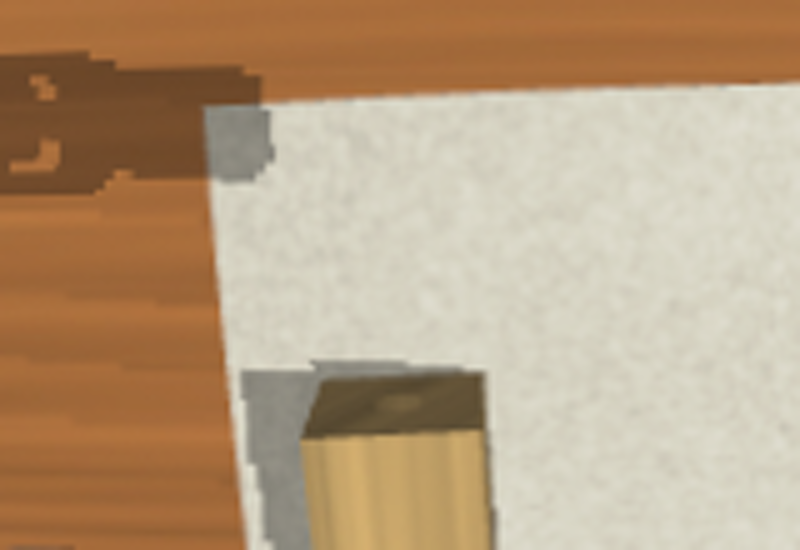

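```bash
python3 - <<'E'
from h import *
c=dict(np.load('w7.npz'))
crop(c,195,195,265,265,'w7d',8)
E
```

```text
(no output)
```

View pics/w7d.png

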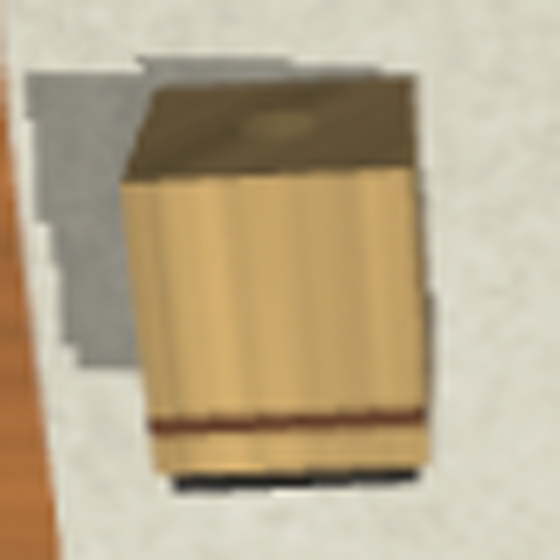

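```bash
python3 - <<'E'
from h import *
c=dict(np.load('w7.npz'))
Q=np.array([p2w(c,195+a/8,195+b/8,.04,True) for a,b in [(122,182),(412,168),(428,468),(155,475)]])
print(np.round(Q,4)); f=(Q[0]+Q[1])/2;b=(Q[2]+Q[3])/2;h=f-b
print(np.degrees(np.arctan2(h[1],h[0])),np.linalg.norm(h)); e=Q[1]-Q[0];print(np.degrees(np.arctan2(e[1],e[0]))+90,np.linalg.norm(e))
u=np.array([np.cos(np.radians(182.5)),np.sin(np.radians(182.5)),0])
print('centre',f-u*.025)
E
```

```text
[[ 0.6262 -0.268   0.04  ]
 [ 0.6243 -0.2281  0.04  ]
 [ 0.6709 -0.2266  0.04  ]
 [ 0.6721 -0.2661  0.04  ]]
-177.93480528781475 0.046296098446247526
182.7319059249433 0.039951725977138836
centre [ 0.65022304 -0.24695824  0.04      ]
```

```bash
python3 - <<'E'
from h import *
y=np.radians(182.4);ta=y-np.pi;a=np.radians(42)
P,R=gp([.650,-.247,.026],y,a,ta,.09);print(P);inc(P,R)
E
```

```text
[ 0.6025334  -0.24898944  0.07876328]
row [-0.0239, -0.0286, 0.1204, -0.0225, -0.7327, -0.0514] min rows 3.9
```

Request:
drive_tool --increments '[[[-0.024, -0.029, 0.02, -0.022, -0.733, -0.051], [-0.024, -0.029, 0.05, -0.022, -0.733, -0.051], [-0.024, -0.029, 0.08, -0.022, -0.733, -0.051], [-0.024, -0.029, 0.12, -0.022, -0.733, -0.051], [-0.024, -0.029, 0.12, -0.022, -0.733, -0.051], [-0.024, -0.029, 0.12, -0.022, -0.733, -0.051], [-0.024, -0.029, 0.12, -0.022, -0.733, -0.051]]]'

```text
time: 15.48
position: [0.6041, -0.2496, 0.0809]
tcp_rot: [[-0.742, -0.044, 0.669], [-0.033, 0.999, 0.029], [-0.67, -0.001, -0.743]]
ft_force: [1.1, -0.5, -0.2]
grip_width: 0.0852
```

```bash
python3 look.py w8; python3 - <<'E'
from h import *
y=np.radians(182.4);ta=y-np.pi;a=np.radians(42)
P,R=gp([.650,-.247,.026],y,a,ta,0);print(P);inc(P,R)
E
```

```text
15.525 [ 0.6046 -0.2494  0.0813] [ 1.43  0.52 -1.03  2.07  0.15  0.17  2.08] [-0.7  0.1  0.1] 0.08557941725859002
[ 0.66270233 -0.24646761  0.01188025]
row [0.0033, 0.0004, 0.0905, 0.0011, 0.0015, 0.0036] min rows 1.4
```

View pics/w8.png

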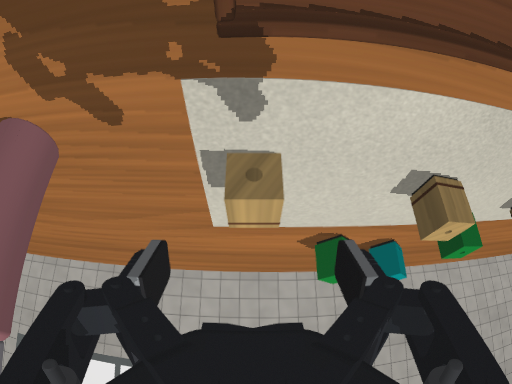

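Foot 4 is centred between the pads (hole at (254,175)). Advancing and gripping.

Request:
drive_tool --increments '[[[0.002, 0, 0.045, 0, 0, 0], [0.003, 0, 0.09, 0, 0, 0], [0.003, 0, 0.09, 0, 0, 0], [0.003, 0, 0.09, 0, 0, 0]]]'

```text
time: 16.02
position: [0.6622, -0.2458, 0.0121]
tcp_rot: [[-0.741, -0.047, 0.67], [-0.036, 0.999, 0.03], [-0.67, -0.002, -0.742]]
ft_force: [0.0, -1.0, 0.7]
grip_width: 0.0855
```

Request:
drive_tool --increments '[[[0, 0, 0, 0, 0, 0], [0, 0, 0, 0, 0, 0], [0, 0, 0, 0, 0, 0], [0, 0, 0, 0, 0, 0], [0, 0, 0, 0, 0, 0]]]' --hand -1 --grip_force 50

```text
time: 16.65
position: [0.661, -0.2475, 0.0114]
tcp_rot: [[-0.741, -0.044, 0.67], [-0.034, 0.999, 0.028], [-0.67, -0.002, -0.742]]
ft_force: [-3.7, -0.7, 5.4]
grip_width: 0.0393
```

```bash
python3 - <<'E'
from h import *
s=arm.state();print(np.round(s['joint_positions'],2),s['position'],s['grip_width'])
y=np.radians(182.4)
inc([.62,-.22,.14],down(y))
E
```

```text
[ 1.11  0.64 -0.75  1.98  0.2   0.04  2.02] [ 0.66099522 -0.2475491   0.01141573] 0.03930966926413557
row [-0.0567, 0.0291, -0.1221, -0.0007, 0.7346, 0.0029] min rows 3.9
```

Request:
drive_tool --increments '[[[-0.02, 0, -0.023, 0, 0, 0], [-0.04, 0.01, -0.06, 0, 0.15, 0], [-0.057, 0.029, -0.122, 0, 0.734, 0], [-0.057, 0.029, -0.122, 0, 0.734, 0], [-0.057, 0.029, -0.122, 0, 0.734, 0], [-0.057, 0.029, -0.122, 0, 0.734, 0], [-0.057, 0.029, -0.122, 0, 0.734, 0]]]'

```text
time: 17.52
position: [0.6212, -0.2179, 0.1385]
tcp_rot: [[-0.999, -0.047, -0.001], [-0.047, 0.999, 0.001], [0.001, 0.001, -1.0]]
ft_force: [-0.6, 0.6, -0.5]
grip_width: 0.0395
```

Request:
drive_tool --increments '[[[0, 0, 0, 0, 0, 1.6], [0, 0, 0, 0, 0, 1.6], [0, 0, 0, 0, 0, 1.6], [0, 0, 0, 0, 0, 1.6], [0, 0, 0, 0, 0, 1.6], [0, 0, 0, 0, 0, 1.6], [0, 0, 0, 0, 0, 1.6], [0, 0, 0, 0, 0, 1.6], [0, 0, 0, 0, 0, 1.6]]]'

```text
time: 18.65
position: [0.6193, -0.2201, 0.1391]
tcp_rot: [[-0.01, 1.0, 0.001], [1.0, 0.01, -0.0], [-0.0, 0.001, -1.0]]
ft_force: [-0.4, -0.2, -0.7]
grip_width: 0.0396
```

Request:
drive_tool --increments '[[[0, 0, 0, 0, 0, 1.58], [0, 0, 0, 0, 0, 1.58], [0, 0, 0, 0, 0, 1.58], [0, 0, 0, 0, 0, 1.58], [0, 0, 0, 0, 0, 1.58], [0, 0, 0, 0, 0, 1.58], [0, 0, 0, 0, 0, 1.58], [0, 0, 0, 0, 0, 1.58], [0, 0, 0, 0, 0, 1.58], [0, 0, 0, 0, 0, 1.58]]]'

```text
time: 19.9
position: [0.6194, -0.22, 0.1391]
tcp_rot: [[1.0, 0.006, 0.0], [0.006, -1.0, -0.0], [0.0, 0.0, -1.0]]
ft_force: [1.0, -0.5, -0.5]
grip_width: 0.0393
```

```bash
python3 - <<'E'
from h import *
s=arm.state();print(np.round(s['joint_positions'],2),s['position'],s['grip_width'])
P,R=gp([.69,-.22,.07],0,np.radians(38),0);print(P);inc(P,R)
P,R=gp([.69,-.22,.07],np.radians(-19),np.radians(38),np.radians(-19));print(P);inc(P,R)
E
```

```text
[ 0.29  0.51  0.01  1.4  -0.    1.23 -1.27] [ 0.61937132 -0.21997658  0.13914454] 0.03929518531843592
[ 0.70169757 -0.22        0.0550278 ]
row [0.0823, 0.0005, 0.0842, -0.0017, 0.6628, 0.0061] min rows 3.5
[ 0.70106027 -0.22380836  0.0550278 ]
row [0.0816, 0.0043, 0.0842, -0.1117, 0.6563, 0.3254] min rows 4.0
```

Request:
drive_tool --increments '[[[0.082, 0, 0.02, 0, 0.663, 0.006], [0.082, 0, 0.05, 0, 0.663, 0.006], [0.082, 0, 0.084, 0, 0.663, 0.006], [0.082, 0, 0.084, 0, 0.663, 0.006], [0.082, 0, 0.084, 0, 0.663, 0.006], [0.082, 0, 0.084, 0, 0.663, 0.006]]]'

```text
time: 20.65
position: [0.7021, -0.2202, 0.0562]
tcp_rot: [[0.788, 0.001, 0.615], [0.0, -1.0, 0.001], [0.615, -0.001, -0.788]]
ft_force: [1.0, -0.6, 1.4]
grip_width: 0.0397
```

```bash
python3 - <<'E'
from h import *
s=arm.state();print(np.round(s['joint_positions'],2),s['position'],s['grip_width'])
P,R=gp([.69,-.22,.033],0,np.radians(40),0);print(P);inc(P,R)
P,R=gp([.69,-.22,.033],0,np.radians(38),0);print(P);inc(P,R)
E
```

```text
[ 0.67  0.48 -0.37  1.88 -0.37  0.2  -0.83] [ 0.70213084 -0.22015838  0.05616368] 0.039685208829691454
[ 0.70221296 -0.22        0.01844516]
row [-0.0231, -0.0001, 0.0298, -0.0008, 0.0355, -0.0] min rows 0.6
[ 0.70169757 -0.22        0.0180278 ]
row [-0.0238, -0.0001, 0.0298, -0.0008, 0.0006, 0.0] min rows 0.6
```

Request:
drive_tool --increments '[[[-0.013, 0, 0.015, 0, 0, 0], [-0.0245, 0, 0.031, 0, 0, 0], [-0.0245, 0, 0.031, 0, 0, 0], [-0.0245, 0, 0.031, 0, 0, 0]]]'

```text
time: 21.15
position: [0.7037, -0.2179, 0.0173]
tcp_rot: [[0.788, 0.004, 0.616], [0.003, -1.0, 0.002], [0.616, 0.0, -0.788]]
ft_force: [0.3, -0.2, -0.5]
grip_width: 0.0397
```

Request:
drive_tool --increments '[[[0, 0, 0, 0, 0, 0], [0, 0, 0, 0, 0, 0], [0, 0, 0, 0, 0, 0], [0, 0, 0, 0, 0, 0]]]' --hand 0.6

```text
time: 21.65
position: [0.7019, -0.2187, 0.0159]
tcp_rot: [[0.788, 0.001, 0.615], [0.0, -1.0, 0.002], [0.615, -0.001, -0.788]]
ft_force: [-0.4, -0.0, -0.4]
grip_width: 0.0682
```

```bash
python3 look.py w9
```

```text
21.7 [ 0.7019 -0.2187  0.0158] [ 0.7   0.56 -0.41  1.89 -0.37  0.12 -0.8 ] [ 0.3 -0.  -0.1] 0.0681848568315597
```

View pics/w9.png

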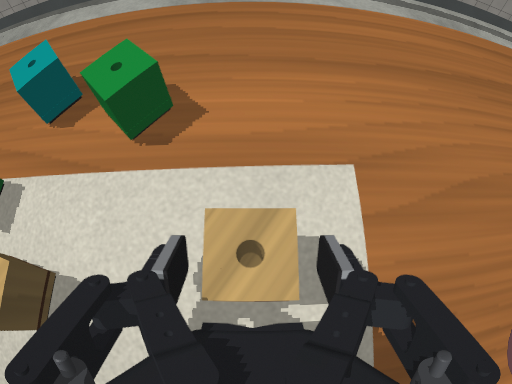

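Request:
drive_tool --increments '[[[0, 0, -0.05, 0, 0, 0], [0, 0, -0.11, 0, 0, 0], [0, 0, -0.17, 0, -0.3, 0], [0, 0, -0.2, 0, -0.663, 0], [0, 0, -0.2, 0, -0.663, 0], [0, 0, -0.2, 0, -0.663, 0], [0, 0, -0.2, 0, -0.663, 0]]]' --hand 1

```text
time: 22.58
position: [0.5809, -0.2169, 0.1713]
tcp_rot: [[1.0, 0.005, -0.004], [0.005, -1.0, 0.003], [-0.004, -0.003, -1.0]]
ft_force: [-0.1, 0.7, -1.2]
grip_width: 0.0853
```

```bash
python3 - <<'E'
from h import *
inc([.62,-.14,.2],down(0))
E
```

```text
row [0.0394, -0.0768, -0.0286, -0.0035, 0.0041, 0.0052] min rows 1.5
```

Request:
drive_tool --increments '[[[0.039, -0.077, -0.029, -0.003, 0.004, 0.005], [0.039, -0.077, -0.029, -0.003, 0.004, 0.005], [0.039, -0.077, -0.029, -0.003, 0.004, 0.005], [0.039, -0.077, -0.029, -0.003, 0.004, 0.005], [0.039, -0.077, -0.029, -0.003, 0.004, 0.005]]]'

```text
time: 23.2
position: [0.6169, -0.1439, 0.2022]
tcp_rot: [[1.0, -0.006, 0.003], [-0.006, -1.0, -0.002], [0.003, 0.002, -1.0]]
ft_force: [0.8, -0.4, -0.1]
grip_width: 0.0851
```

```bash
python3 look.py w10; python3 - <<'E'
from h import *
inc([.62,.18,.2],down(0))
E
```

```text
23.25 [ 0.6171 -0.1437  0.2022] [ 0.32  0.42 -0.19  1.39  0.08  1.34 -1.46] [ 0.4 -0.2 -0.6] 0.08530638002903213
row [0.0011, -0.3237, 0.0015, 0.0022, -0.0033, -0.0058] min rows 5.2
```

View pics/w10.png

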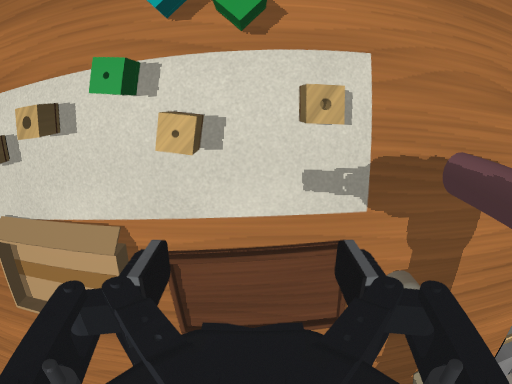

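Request:
drive_tool --increments '[[[0, -0.324, 0, 0, 0, 0], [0, -0.324, 0, 0, 0, 0], [0, -0.324, 0, 0, 0, 0], [0, -0.324, 0, 0, 0, 0], [0, -0.324, 0, 0, 0, 0], [0, -0.324, 0, 0, 0, 0], [0, -0.324, 0, 0, 0, 0], [0, -0.324, 0, 0, 0, 0]]]'

```text
time: 24.25
position: [0.6196, 0.1791, 0.2018]
tcp_rot: [[1.0, -0.007, 0.004], [-0.007, -1.0, -0.003], [0.004, 0.003, -1.0]]
ft_force: [-0.7, 0.5, 0.1]
grip_width: 0.0854
```

```bash
python3 look.py w11; python3 - <<'E'
from h import *
inc([.495,.344,.16],down(0))
E
```

```text
24.3 [0.6196 0.179  0.2019] [-0.12  0.46 -0.31  1.35  0.14  1.36 -2.01] [-0.4 -0.   0.7] 0.08525482216807388
row [-0.126, -0.1642, 0.0409, 0.0031, -0.0039, -0.0072] min rows 3.4
```

View pics/w11.png

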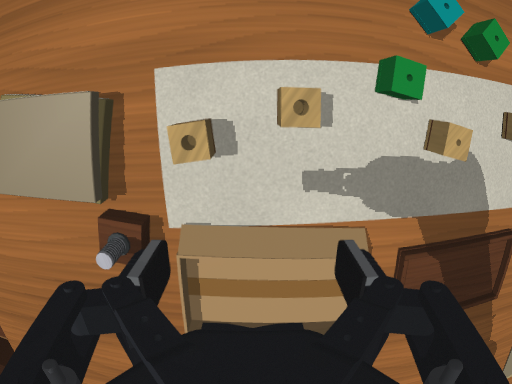

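Request:
drive_tool --increments '[[[-0.126, -0.164, 0.041, 0, 0, 0], [-0.126, -0.164, 0.041, 0, 0, 0], [-0.126, -0.164, 0.041, 0, 0, 0], [-0.126, -0.164, 0.041, 0, 0, 0], [-0.126, -0.164, 0.041, 0, 0, 0], [-0.126, -0.164, 0.041, 0, 0, 0]]]'

```text
time: 25.05
position: [0.4956, 0.344, 0.1605]
tcp_rot: [[1.0, -0.007, 0.005], [-0.007, -1.0, -0.003], [0.005, 0.003, -1.0]]
ft_force: [0.3, -0.3, -0.5]
grip_width: 0.0853
```

```bash
python3 look.py w12; python3 - <<'E'
from h import *
c=dict(np.load('w12.npz')); print(w2p(c,[.533,.344,.081],True)); crop(c,190,100,320,230,'w12c',5)
c=dict(np.load('w10.npz')); crop(c,150,80,350,160,'w10c',4)
c=dict(np.load('w11.npz')); crop(c,160,80,330,170,'w11c',4.5)
E
```

```text
25.1 [0.4957 0.3439 0.1605] [-0.37  0.41 -0.39  1.52  0.16  1.24 -2.36] [-0.6 -1.1  0.1] 0.08532383529031316
[249.69567407 151.48085673]
```

View pics/w12.png

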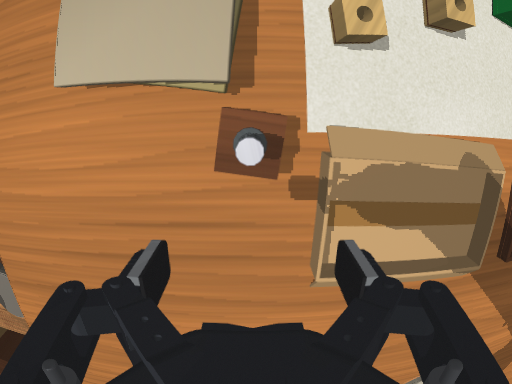

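View pics/w12c.png

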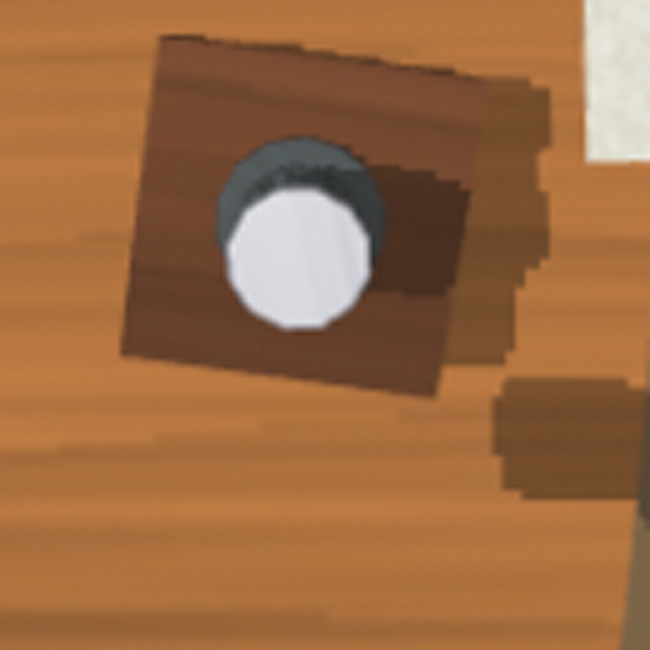

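View pics/w10c.png

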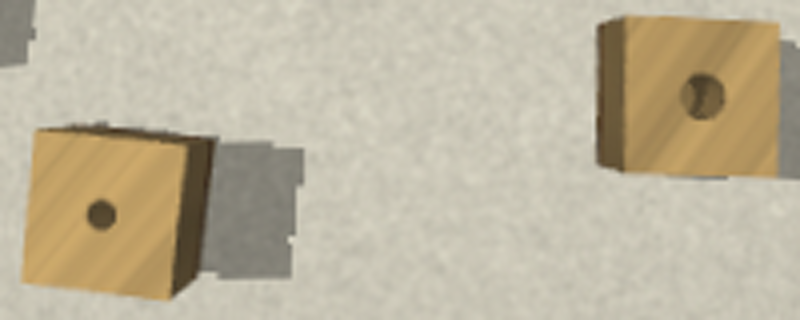

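View pics/w11c.png

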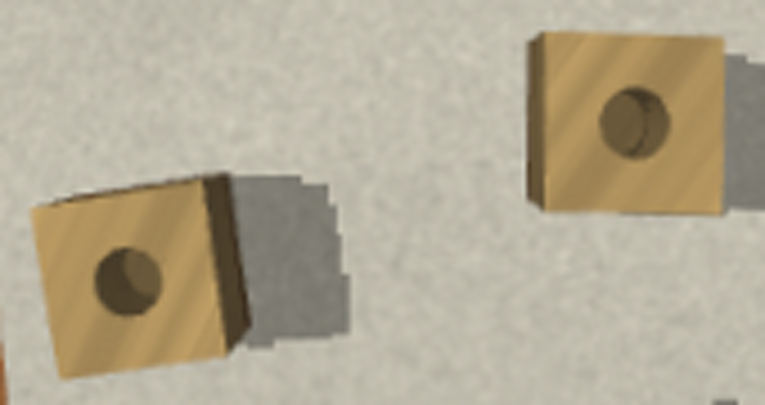

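```bash
python3 - <<'E'
from h import *
c=dict(np.load('w12.npz'))
top=p2w(c,190+300/5,100+258/5,.081,True);print('top',top)
Q=np.array([p2w(c,190+a/5,100+b/5,.034,True) for a,b in [(160,38),(487,78),(437,398),(121,354)]]);print('block',Q.mean(0))
for a,b in [(218,212),(384,212)]: print(p2w(c,190+a/5,100+b/5,.039,True))
d=dict(np.load('w10.npz')); e=dict(np.load('w11.npz'))
print('f3',p2w(d,150+101/4,80+214/4,.05,True),'f4',p2w(d,150+702/4,80+96.5/4,.05,True))
print('f1',p2w(e,160+128.5/4.5,80+281.5/4.5,.05,True),'f2',p2w(e,160+635/4.5,80+123/4.5,.05,True))
G=top.copy();G[2]=.064
P,R=gp(G,0,0,0,.0);print(P);inc(P+[0,0,.07],R);inc(P,R,P+[0,0,.07],R)
E
```

```text
top [0.53290706 0.34377167 0.081     ]
block [0.53283427 0.34372539 0.034     ]
[0.53478795 0.35851956 0.039     ]
[0.53454757 0.32893586 0.039     ]
f3 [ 0.66252978 -0.06835684  0.05      ] f4 [ 0.69122825 -0.21925179  0.05      ]
f1 [0.65572515 0.24088911 0.05      ] f2 [0.6899397  0.12840921 0.05      ]
[0.53290706 0.34377167 0.045     ]
row [0.037, -0.0003, 0.0457, 0.0026, -0.0047, -0.0075] min rows 0.9
row [0.0, 0.0, 0.07, 0.0, 0.0, 0.0] min rows 1.1
```

Request:
drive_tool --increments '[[[0.037, 0, 0.046, 0.003, -0.005, -0.007], [0.037, 0, 0.046, 0.003, -0.005, -0.007], [0.037, 0, 0.08, 0.003, -0.005, -0.007], [0.037, 0, 0.1157, 0.003, -0.005, -0.007], [0.037, 0, 0.1157, 0.003, -0.005, -0.007], [0.037, 0, 0.1157, 0.003, -0.005, -0.007]]]'

```text
time: 25.85
position: [0.5322, 0.3461, 0.0467]
tcp_rot: [[1.0, 0.003, 0.001], [0.003, -1.0, 0.002], [0.001, -0.002, -1.0]]
ft_force: [-0.2, 0.9, 0.6]
grip_width: 0.0851
```

```bash
python3 look.py w13
```

```text
25.9 [0.5325 0.3465 0.0471] [-0.37  0.57 -0.36  1.55  0.22  1.06 -2.35] [ 0.5  0.7 -0.5] 0.08542144879965141
```

View pics/w13.png

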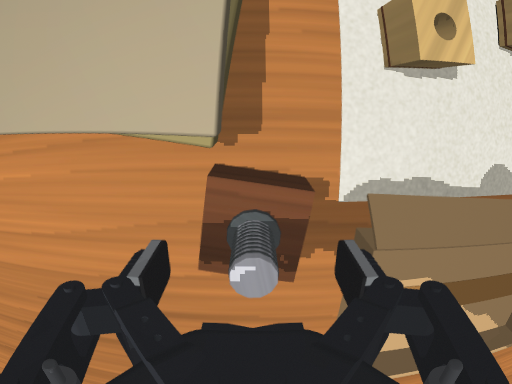

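Request:
drive_tool --increments '[[[0, 0, 0, 0, 0, 0], [0, 0, 0, 0, 0, 0]]]'

```text
time: 26.15
position: [0.5315, 0.3464, 0.0458]
tcp_rot: [[1.0, 0.004, 0.0], [0.004, -1.0, 0.002], [0.0, -0.002, -1.0]]
ft_force: [0.2, -0.4, -0.2]
grip_width: 0.0857
```

```bash
python3 - <<'E'
from h import *
for i in range(4):
    s=arm.state();print(s['time'],s['position'],s['tcp_rot'][0][1])
inc([.5329,.344,.045],down(0))
E
```

```text
26.15 [0.5315461  0.34639349 0.04581794] 0.0036243420517976326
26.15 [0.5315461  0.34639349 0.04581794] 0.0036243420517976326
26.15 [0.5315461  0.34639349 0.04581794] 0.0036243420517976326
26.15 [0.5315461  0.34639349 0.04581794] 0.0036243420517976326
row [0.0013, 0.0024, 0.0008, -0.002, -0.0001, 0.0036] min rows 0.0
```

Request:
drive_tool --increments '[[[0.0013, 0.0024, 0, 0, 0, 0.0036], [0.0013, 0.0024, 0, 0, 0, 0.0036], [0.0013, 0.0024, 0, 0, 0, 0.0036]]]'

```text
time: 26.52
position: [0.5324, 0.3435, 0.0446]
tcp_rot: [[1.0, -0.0, -0.002], [-0.0, -1.0, 0.001], [-0.002, -0.001, -1.0]]
ft_force: [0.8, 0.0, 0.5]
grip_width: 0.0854
```

Request:
drive_tool --increments '[[[0, 0, 0, 0, 0, 0], [0, 0, 0, 0, 0, 0], [0, 0, 0, 0, 0, 0], [0, 0, 0, 0, 0, 0], [0, 0, 0, 0, 0, 0], [0, 0, 0, 0, 0, 0], [0, 0, 0, 0, 0, 0]]]' --hand -1 --grip_force 40

```text
time: 27.4
position: [0.5324, 0.3439, 0.0448]
tcp_rot: [[1.0, 0.0, -0.001], [0.0, -1.0, 0.002], [-0.001, -0.002, -1.0]]
ft_force: [0.1, 1.2, 1.8]
grip_width: 0.0209
```

```bash
python3 look.py w14
```

```text
27.45 [0.5325 0.3439 0.0449] [-0.37  0.58 -0.36  1.55  0.22  1.06 -2.35] [-1.1  1.2  2.1] 0.020723329254268053
```

View pics/w14.png

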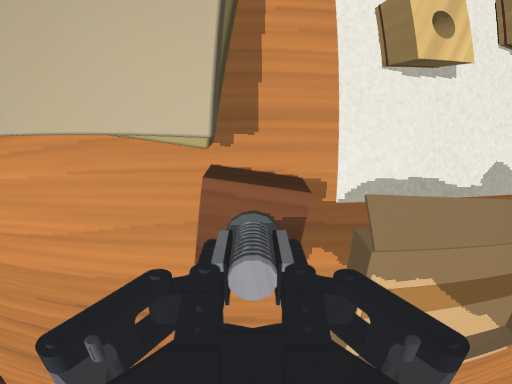

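```bash
python3 - <<'E'
from h import *
c=dict(np.load('w14.npz')); crop(c,215,200,295,310,'w14c',6); print(w2p(c,[.5329,.3439,.081],True),w2p(c,[.5329,.3449,.081],True),w2p(c,[.5339,.3439,.081],True))
inc([.53,.34,.19],down(0))
E
```

```text
[249.1600179  282.33332153] [246.80467759 282.32525113] [249.14939058 280.41337237]
row [-0.0026, 0.0037, -0.1451, -0.0017, 0.001, 0.0001] min rows 2.3
```

View pics/w14c.png

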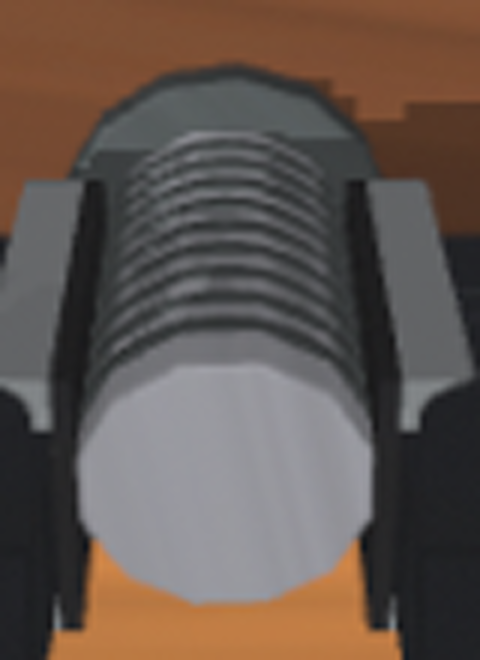

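Request:
drive_tool --increments '[[[0, 0, -0.04, 0, 0, 0], [0, 0, -0.08, 0, 0, 0], [0, 0, -0.12, 0, 0, 0], [0, 0, -0.12, 0, 0, 0], [0, 0, -0.12, 0, 0, 0]]]'

```text
time: 28.08
position: [0.5321, 0.3428, 0.1634]
tcp_rot: [[1.0, -0.0, -0.003], [-0.0, -1.0, -0.0], [-0.003, 0.0, -1.0]]
ft_force: [0.4, -0.4, -2.2]
grip_width: 0.021
```

```bash
python3 look.py w15; python3 - <<'E'
from h import *
inc([.605,.2416,.165],down(0))
E
```

```text
28.125 [0.5319 0.3426 0.1628] [-0.35  0.47 -0.38  1.43  0.17  1.28 -2.31] [ 0.7  1.  -1.2] 0.021015158206111516
row [0.0732, 0.101, -0.0024, 0.0008, 0.0039, -0.0003] min rows 2.0
```

View pics/w15.png

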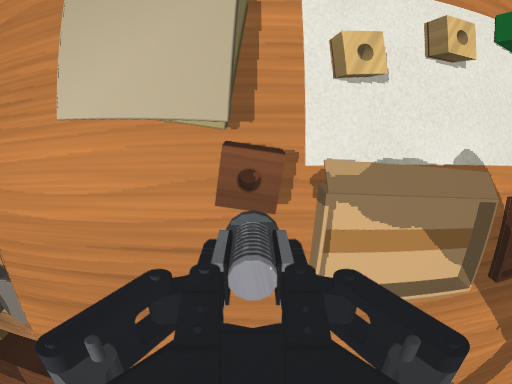

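Request:
drive_tool --increments '[[[0.073, 0.101, -0.002, 0, 0.004, 0], [0.073, 0.101, -0.002, 0, 0.004, 0], [0.073, 0.101, -0.002, 0, 0.004, 0], [0.073, 0.101, -0.002, 0, 0.004, 0], [0.073, 0.101, -0.002, 0, 0.004, 0]]]'

```text
time: 28.75
position: [0.6042, 0.2441, 0.1656]
tcp_rot: [[1.0, 0.003, 0.001], [0.003, -1.0, 0.001], [0.001, -0.001, -1.0]]
ft_force: [-0.7, 0.8, -1.5]
grip_width: 0.0211
```

```bash
python3 look.py w16; python3 - <<'E'
from h import *
c=dict(np.load('w16.npz')); print(w2p(c,[.6557,.2416,.05],True)); crop(c,215,120,295,220,'w16c',6)
E
```

```text
28.8 [0.6044 0.2441 0.1658] [-0.2   0.5  -0.34  1.37  0.16  1.3  -2.11] [-0.3  0.3 -2.5] 0.021271783462460985
[253.79367348 128.50372031]
```

View pics/w16c.png

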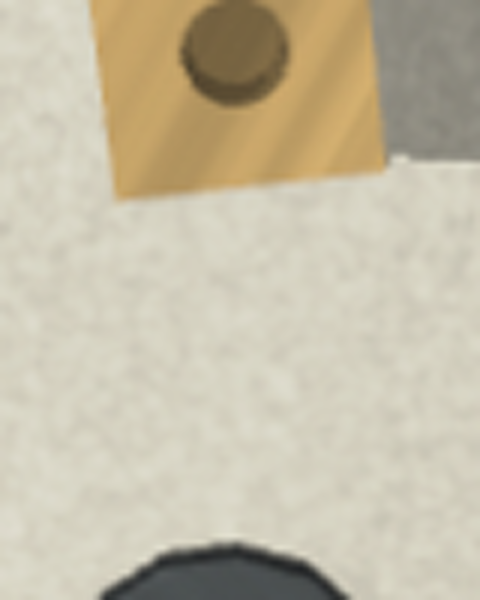

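```bash
python3 - <<'E'
from h import *
inc([.6551,.2421,.105],down(0))
E
```

```text
row [0.0507, 0.0022, 0.0609, -0.0015, -0.0013, 0.0026] min rows 1.3
```

Request:
drive_tool --increments '[[[0.051, 0.002, 0.03, -0.001, -0.001, 0.003], [0.051, 0.002, 0.061, -0.001, -0.001, 0.003], [0.051, 0.002, 0.061, -0.001, -0.001, 0.003], [0.051, 0.002, 0.061, -0.001, -0.001, 0.003], [0.051, 0.002, 0.061, -0.001, -0.001, 0.003]]]'

```text
time: 29.42
position: [0.6572, 0.2417, 0.1082]
tcp_rot: [[1.0, -0.002, 0.005], [-0.002, -1.0, 0.002], [0.005, -0.002, -1.0]]
ft_force: [-0.8, 0.3, -1.4]
grip_width: 0.0212
```

```bash
python3 look.py w17; python3 - <<'E'
from h import *
inc([.6551,.2421,.097],down(0))
s=snap('side');crop(s,180,215,270,285,'s17',7)
E
```

```text
29.475 [0.6573 0.2414 0.108 ] [-0.2   0.64 -0.31  1.29  0.19  1.24 -2.09] [ 0.1  0.  -1.8] 0.02106828176078841
row [-0.0022, -0.0007, 0.011, -0.0014, -0.0047, -0.0023] min rows 0.2
```

View pics/w17.png

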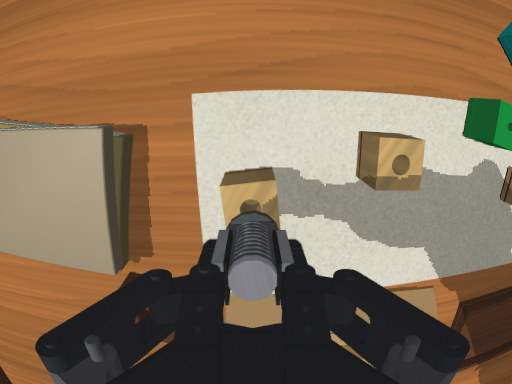

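View pics/s17.png

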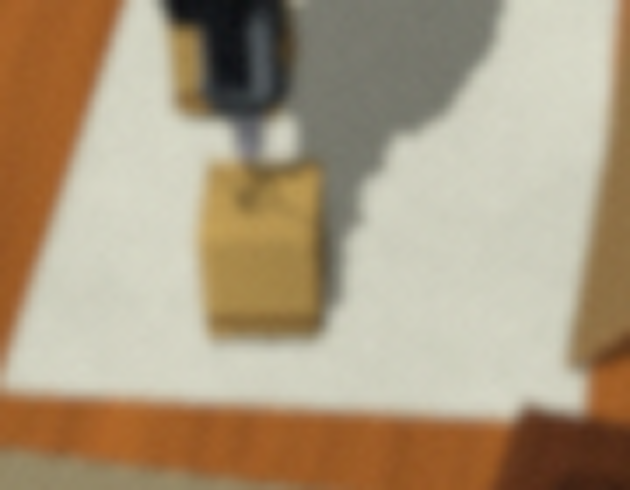

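Request:
drive_tool --increments '[[[-0.0022, -0.001, 0.005, -0.0014, -0.0047, -0.0023], [-0.0022, -0.001, 0.012, -0.0014, -0.0047, -0.0023], [-0.0022, -0.001, 0.018, -0.0014, -0.0047, -0.0023], [-0.0022, -0.001, 0.018, -0.0014, -0.0047, -0.0023]]]'

```text
time: 30.02
position: [0.654, 0.2412, 0.0864]
tcp_rot: [[1.0, -0.001, -0.005], [-0.001, -1.0, -0.002], [-0.005, 0.002, -1.0]]
ft_force: [0.2, -0.0, -2.0]
grip_width: 0.0208
```

```bash
python3 - <<'E'
from h import *
inc([.6551,.2424,.08],down(0))
E
```

```text
row [0.0011, -0.0012, 0.0064, 0.002, 0.0048, -0.0008] min rows 0.1
```

Request:
drive_tool --increments '[[[0.0011, -0.0012, 0.004, 0.002, 0.0048, 0], [0.0011, -0.0012, 0.009, 0.002, 0.0048, 0], [0.0011, -0.0012, 0.009, 0.002, 0.0048, 0]]]'

```text
time: 30.4
position: [0.6553, 0.2426, 0.0779]
tcp_rot: [[1.0, -0.001, 0.001], [-0.001, -1.0, 0.0], [0.001, -0.0, -1.0]]
ft_force: [-0.2, -0.4, -1.7]
grip_width: 0.021
```

```bash
python3 - <<'E'
from h import *
s=arm.state();print(s['ft_force'],s['ft_torque'])
inc([.6551,.2424,.073],down(0))
E
```

```text
[-0.24789925 -0.43047006 -1.74406436] [ 0.04296591  0.02356473 -0.01124012]
row [-0.0002, 0.0002, 0.0049, -0.0004, -0.0007, -0.0007] min rows 0.1
```

Request:
drive_tool --increments '[[[0, 0, 0.003, 0, 0, 0], [0, 0, 0.005, 0, 0, 0], [0, 0, 0.006, 0, 0, 0], [0, 0, 0.006, 0, 0, 0]]]'

```text
time: 30.9
position: [0.6556, 0.2428, 0.0725]
tcp_rot: [[1.0, -0.001, 0.002], [-0.001, -1.0, 0.001], [0.002, -0.001, -1.0]]
ft_force: [-0.2, -0.1, -1.6]
grip_width: 0.0211
```

Request:
drive_tool --increments '[[[0, 0, 0.001, 0, 0, 0], [0, 0, 0.002, 0, 0, 0], [0, 0, 0.002, 0, 0, 0]]]'

```text
time: 31.28
position: [0.6556, 0.2427, 0.0704]
tcp_rot: [[1.0, -0.001, 0.002], [-0.001, -1.0, 0.001], [0.002, -0.001, -1.0]]
ft_force: [0.6, -0.5, -2.0]
grip_width: 0.0213
```

Request:
drive_tool --increments '[[[0, 0, 0.002, 0, 0, 0], [0, 0, 0.004, 0, 0, 0], [0, 0, 0.005, 0, 0, 0], [0, 0, 0.005, 0, 0, 0]]]'

```text
time: 31.78
position: [0.6556, 0.2427, 0.0654]
tcp_rot: [[1.0, -0.001, 0.001], [-0.001, -1.0, 0.001], [0.001, -0.001, -1.0]]
ft_force: [-0.7, 0.9, -1.7]
grip_width: 0.0207
```

Request:
drive_tool --increments '[[[0, 0, 0.002, 0, 0, 0], [0, 0, 0.003, 0, 0, 0], [0, 0, 0.003, 0, 0, 0]]]'

```text
time: 32.15
position: [0.6556, 0.2427, 0.0624]
tcp_rot: [[1.0, -0.001, 0.001], [-0.001, -1.0, 0.001], [0.001, -0.001, -1.0]]
ft_force: [0.1, 0.4, -2.1]
grip_width: 0.021
```

```bash
python3 - <<'E'
from h import *
s=snap('side');crop(s,180,215,270,285,'s18',7)
inc([.6535,.2428,.115],down(0))
E
```

```text
row [-0.002, -0.0001, -0.0525, -0.0007, -0.0015, -0.0007] min rows 0.8
```

View pics/s18.png

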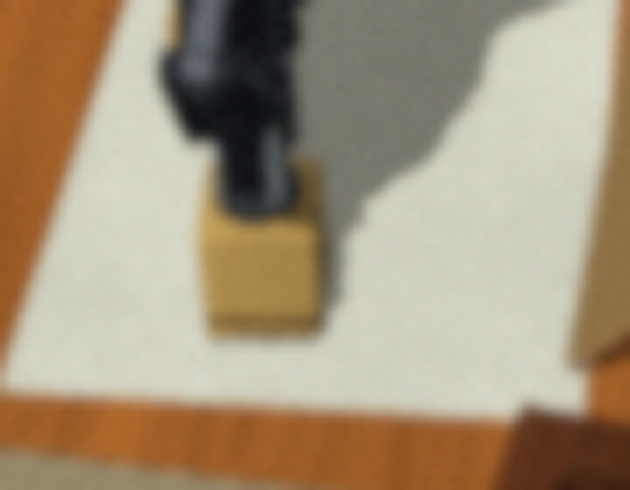

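Foot 1: the pin and the step both go in (26 mm deep, no force), so it is wide and goes in the carton. Next is foot 2.

Request:
drive_tool --increments '[[[0, 0, -0.03, 0, 0, 0], [0, 0, -0.07, 0, 0, 0], [-0.017, 0.112, -0.102, 0, 0, 0], [-0.017, 0.112, -0.102, 0, 0, 0], [-0.017, 0.112, -0.102, 0, 0, 0], [-0.017, 0.112, -0.102, 0, 0, 0]]]'

```text
time: 32.95
position: [0.6384, 0.1307, 0.1648]
tcp_rot: [[1.0, -0.001, 0.002], [-0.001, -1.0, 0.001], [0.002, -0.001, -1.0]]
ft_force: [0.4, 0.5, -1.9]
grip_width: 0.0209
```

```bash
python3 look.py w20; python3 - <<'E'
from h import *
c=dict(np.load('w20.npz')); print(w2p(c,[.69,.1302,.05],True)); crop(c,195,100,315,220,'w20c',5)
E
```

```text
33.0 [0.6381 0.1318 0.1644] [-0.04  0.5  -0.31  1.38  0.15  1.29 -1.92] [-0.4  0.  -2.4] 0.02092249597860968
[251.20995151 128.61658824]
```

View pics/w20c.png

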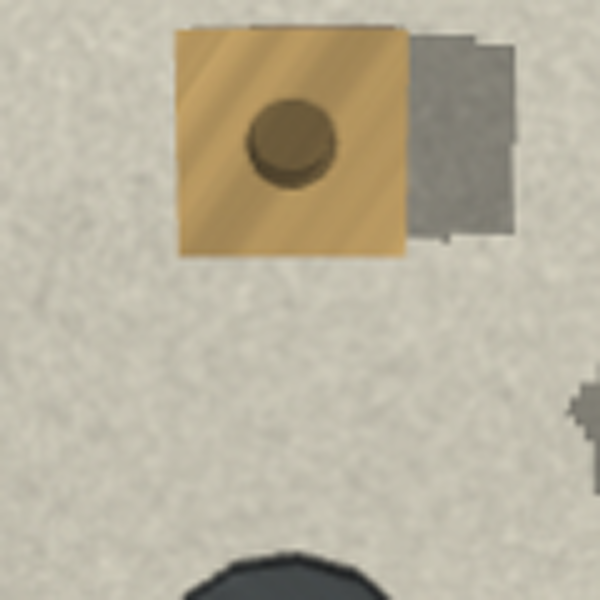

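```bash
cat >> h.py <<'E'
def aim(n,u,v,z=.05,hz=.1):
    c=dict(np.load(n+'.npz')); p=p2w(c,u,v,z,True); P=p+[-.0002,.0012,0]; P[2]=hz; print('meas',p,'aim',P); inc(P,down(0)); return P
E
python3 - <<'E'
from h import *
aim('w20',253.2,128.6)
E
```

```text
meas [0.69001238 0.12848739 0.05      ] aim [0.68981238 0.12968739 0.1       ]
row [0.0516, 0.0023, 0.0644, -0.0016, -0.0014, 0.0005] min rows 1.3
```

Request:
drive_tool --increments '[[[0.0516, 0.0023, 0.03, -0.0016, -0.0014, 0], [0.0516, 0.0023, 0.058, -0.0016, -0.0014, 0], [0.0516, 0.0023, 0.058, -0.0016, -0.0014, 0], [0.0516, 0.0023, 0.058, -0.0016, -0.0014, 0], [0.0516, 0.0023, 0.058, -0.0016, -0.0014, 0]]]'

```text
time: 33.62
position: [0.6908, 0.1294, 0.109]
tcp_rot: [[1.0, 0.0, 0.004], [0.0, -1.0, 0.0], [0.004, -0.0, -1.0]]
ft_force: [0.8, 0.9, -0.8]
grip_width: 0.021
```

```bash
python3 - <<'E'
from h import *
inc([.6898,.1297,.095],down(0))
E
```

```text
row [-0.001, -0.0003, 0.014, -0.0001, -0.0035, 0.0001] min rows 0.2
```

Request:
drive_tool --increments '[[[-0.001, -0.0003, 0.007, 0, -0.0035, 0], [-0.001, -0.0003, 0.014, 0, -0.0035, 0], [-0.001, -0.0003, 0.014, 0, -0.0035, 0], [-0.001, -0.0003, 0.014, 0, -0.0035, 0]]]'

```text
time: 34.12
position: [0.6891, 0.1287, 0.0924]
tcp_rot: [[1.0, -0.001, -0.003], [-0.001, -1.0, -0.001], [-0.003, 0.001, -1.0]]
ft_force: [-0.3, -0.1, -1.4]
grip_width: 0.0214
```

```bash
python3 - <<'E'
from h import *
inc([.6898,.1297,.080],down(0))
E
```

```text
row [0.0008, -0.0011, 0.0124, 0.0009, 0.0034, -0.0007] min rows 0.2
```

Request:
drive_tool --increments '[[[0.0008, -0.0011, 0.003, 0.001, 0.0034, 0], [0.0008, -0.0011, 0.006, 0.001, 0.0034, 0], [0.0008, -0.0011, 0.009, 0.001, 0.0034, 0], [0.0008, -0.0011, 0.012, 0.001, 0.0034, 0], [0.0008, -0.0011, 0.012, 0.001, 0.0034, 0]]]'

```text
time: 34.75
position: [0.6896, 0.1297, 0.08]
tcp_rot: [[1.0, -0.001, -0.0], [-0.001, -1.0, -0.0], [-0.0, 0.0, -1.0]]
ft_force: [-0.1, 0.2, -2.7]
grip_width: 0.0203
```

```bash
python3 - <<'E'
from h import *
inc([.6898,.1297,.075],down(0))
E
```

```text
row [0.0002, -0.0, 0.005, 0.0, 0.0005, -0.0007] min rows 0.1
```

Request:
drive_tool --increments '[[[0, 0, 0.003, 0, 0, 0], [0, 0, 0.006, 0, 0, 0], [0, 0, 0.008, 0, 0, 0], [0, 0, 0.008, 0, 0, 0]]]'

```text
time: 35.25
position: [0.6897, 0.1298, 0.0722]
tcp_rot: [[1.0, -0.001, -0.0], [-0.001, -1.0, 0.0], [-0.0, -0.0, -1.0]]
ft_force: [-0.1, -0.2, -1.4]
grip_width: 0.0209
```

Request:
drive_tool --increments '[[[0, 0, 0.001, 0, 0, 0], [0, 0, 0.002, 0, 0, 0], [0, 0, 0.002, 0, 0, 0]]]'

```text
time: 35.62
position: [0.6898, 0.1298, 0.0704]
tcp_rot: [[1.0, -0.001, 0.0], [-0.001, -1.0, 0.0], [0.0, -0.0, -1.0]]
ft_force: [0.5, 0.4, -1.3]
grip_width: 0.0205
```

Request:
drive_tool --increments '[[[0, 0, 0.003, 0, 0, 0], [0, 0, 0.006, 0, 0, 0], [0, 0, 0.008, 0, 0, 0], [0, 0, 0.008, 0, 0, 0]]]'

```text
time: 36.12
position: [0.6897, 0.1298, 0.0622]
tcp_rot: [[1.0, -0.001, -0.0], [-0.001, -1.0, 0.0], [-0.0, -0.0, -1.0]]
ft_force: [0.9, 0.1, -0.5]
grip_width: 0.0211
```

```bash
python3 - <<'E'
from h import *
s=arm.state();print(s['ft_force'])
s=snap('top');crop(s,160,120,360,220,'t20',4)
E
```

```text
[ 0.9328592   0.14044653 -0.45568329]
```

View pics/t20.png

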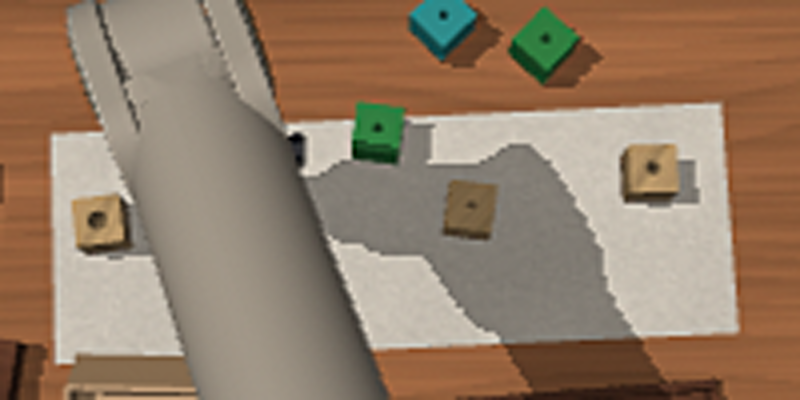

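Foot 2: wide, so it goes in the carton. On to foot 3.

Request:
drive_tool --increments '[[[0, 0, -0.03, 0, 0, 0], [0, 0, -0.07, 0, 0, 0], [-0.079, 0.197, -0.102, 0, 0, 0], [-0.079, 0.197, -0.102, 0, 0, 0], [-0.079, 0.197, -0.102, 0, 0, 0], [-0.079, 0.197, -0.102, 0, 0, 0], [-0.079, 0.197, -0.102, 0, 0, 0], [-0.079, 0.197, -0.102, 0, 0, 0]]]'

```text
time: 37.17
position: [0.6109, -0.066, 0.1646]
tcp_rot: [[1.0, 0.0, 0.001], [0.0, -1.0, 0.001], [0.001, -0.001, -1.0]]
ft_force: [0.5, 1.1, -2.3]
grip_width: 0.0205
```

```bash
python3 look.py w21; python3 - <<'E'
from h import *
c=dict(np.load('w21.npz')); print(w2p(c,[.6625,-.068,.05],True)); crop(c,195,100,315,220,'w21c',5)
E
```

```text
37.225 [ 0.611  -0.0653  0.1645] [ 0.26  0.41 -0.27  1.49  0.11  1.25 -1.6 ] [-0.  -0.1 -1.9] 0.021131752035895724
[253.01773632 128.48794539]
```

View pics/w21c.png

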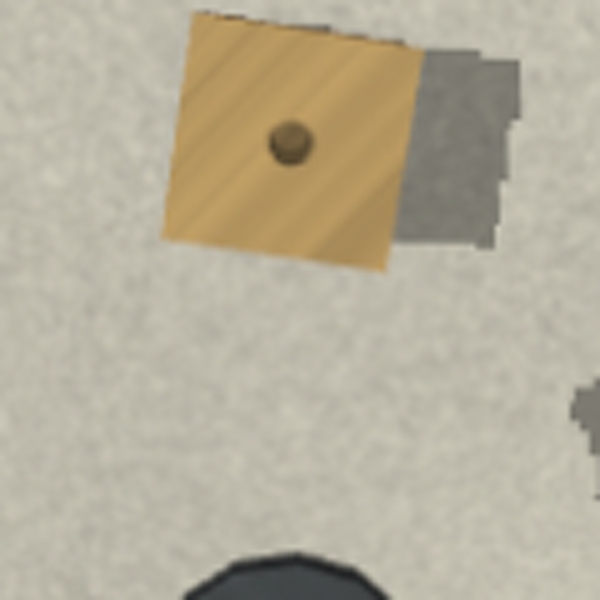

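```bash
python3 - <<'E'
from h import *
aim('w21',195+291/5,100+143/5)
E
```

```text
meas [ 0.66240274 -0.06815678  0.05      ] aim [ 0.66220274 -0.06695678  0.1       ]
row [0.0512, 0.0018, 0.0645, -0.0012, -0.0004, 0.0014] min rows 1.3
```

Request:
drive_tool --increments '[[[0.0512, 0.0018, 0.03, -0.001, 0, 0.001], [0.0512, 0.0018, 0.06, -0.001, 0, 0.001], [0.0512, 0.0018, 0.06, -0.001, 0, 0.001], [0.0512, 0.0018, 0.06, -0.001, 0, 0.001], [0.0512, 0.0018, 0.06, -0.001, 0, 0.001]]]'

```text
time: 37.85
position: [0.6629, -0.0687, 0.1068]
tcp_rot: [[1.0, -0.001, 0.004], [-0.001, -1.0, -0.001], [0.004, 0.001, -1.0]]
ft_force: [0.9, -0.3, -1.5]
grip_width: 0.0209
```

```bash
python3 - <<'E'
from h import *
inc([.6622,-.067,.095],down(0))
E
```

```text
row [-0.0007, -0.0017, 0.0118, 0.0011, -0.0035, -0.0013] min rows 0.2
```

Request:
drive_tool --increments '[[[-0.0007, -0.0017, 0.006, 0.001, -0.0035, -0.001], [-0.0007, -0.0017, 0.012, 0.001, -0.0035, -0.001], [-0.0007, -0.0017, 0.012, 0.001, -0.0035, -0.001], [-0.0007, -0.0017, 0.012, 0.001, -0.0035, -0.001]]]'

```text
time: 38.35
position: [0.6612, -0.0674, 0.0924]
tcp_rot: [[1.0, -0.001, -0.003], [-0.001, -1.0, 0.0], [-0.003, -0.0, -1.0]]
ft_force: [0.3, 0.2, -1.5]
grip_width: 0.0212
```

```bash
python3 - <<'E'
from h import *
inc([.6622,-.067,.090],down(0))
E
```

```text
row [0.0011, -0.0004, 0.0024, -0.0002, 0.0035, -0.0008] min rows 0.0
```

Request:
drive_tool --increments '[[[0.001, -0.0004, 0.001, 0, 0.0035, 0], [0.001, -0.0004, 0.0025, 0, 0.0035, 0], [0.001, -0.0004, 0.0025, 0, 0.0035, 0]]]'

```text
time: 38.72
position: [0.6621, -0.0669, 0.0898]
tcp_rot: [[1.0, -0.001, -0.0], [-0.001, -1.0, 0.0], [-0.0, -0.0, -1.0]]
ft_force: [0.4, 0.4, -1.3]
grip_width: 0.0207
```

Request:
drive_tool --increments '[[[0, 0, 0.001, 0, 0, 0], [0, 0, 0.0015, 0, 0, 0], [0, 0, 0.0015, 0, 0, 0]]]'

```text
time: 39.1
position: [0.6622, -0.0668, 0.0885]
tcp_rot: [[1.0, -0.001, 0.0], [-0.001, -1.0, 0.0], [0.0, -0.0, -1.0]]
ft_force: [0.2, 0.4, -2.4]
grip_width: 0.0214
```

Request:
drive_tool --increments '[[[0, 0, 0.001, 0, 0, 0], [0, 0, 0.001, 0, 0, 0]]]'

```text
time: 39.35
position: [0.6624, -0.0668, 0.0879]
tcp_rot: [[1.0, -0.001, 0.001], [-0.001, -1.0, 0.0], [0.001, -0.0, -1.0]]
ft_force: [-1.0, -0.6, 1.6]
grip_width: 0.0212
```

Request:
drive_tool --increments '[[[0, 0, 0.0005, 0, 0, 0], [0, 0, 0.001, 0, 0, 0], [0, 0, 0.001, 0, 0, 0]]]'

```text
time: 39.72
position: [0.6627, -0.0668, 0.0876]
tcp_rot: [[1.0, -0.001, 0.002], [-0.001, -1.0, 0.0], [0.002, -0.0, -1.0]]
ft_force: [-3.1, 0.8, 6.5]
grip_width: 0.0212
```

```bash
python3 - <<'E'
from h import *
s=snap('side');crop(s,190,140,290,220,'s21',6)
E
```

```text
(no output)
```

View pics/s21.png

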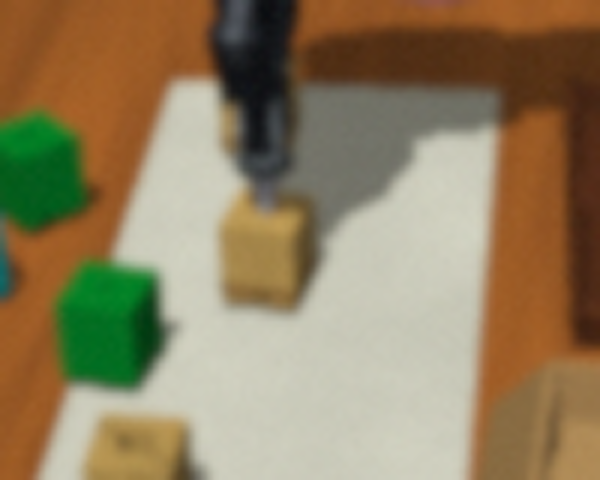

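Foot 3: the pin stops at the mouth (about 8 N), so it is narrow and goes in the carton. On to foot 4.

Request:
drive_tool --increments '[[[0, 0, -0.03, 0, 0, 0], [-0.01, 0.03, -0.077, 0, 0, 0], [-0.023, 0.151, -0.077, -0.0015, 0, 0], [-0.023, 0.151, -0.077, 0, 0, 0], [-0.023, 0.151, -0.077, 0, 0, 0], [-0.023, 0.151, -0.077, 0, 0, 0], [-0.023, 0.151, -0.077, 0, 0, 0]]]'

```text
time: 40.65
position: [0.6395, -0.2159, 0.1631]
tcp_rot: [[1.0, 0.002, -0.0], [0.002, -1.0, 0.001], [-0.0, -0.001, -1.0]]
ft_force: [0.6, 0.2, -2.4]
grip_width: 0.0209
```

```bash
python3 look.py w22; python3 - <<'E'
from h import *
c=dict(np.load('w22.npz')); print(w2p(c,[.691,-.2185,.05],True)); crop(c,195,100,315,220,'w22c',5)
E
```

```text
40.7 [ 0.6395 -0.2158  0.1633] [ 0.42  0.54 -0.22  1.3   0.12  1.31 -1.36] [-0.  -0.1 -1.9] 0.0207212035161421
[253.91049976 128.5911311 ]
```

View pics/w22c.png

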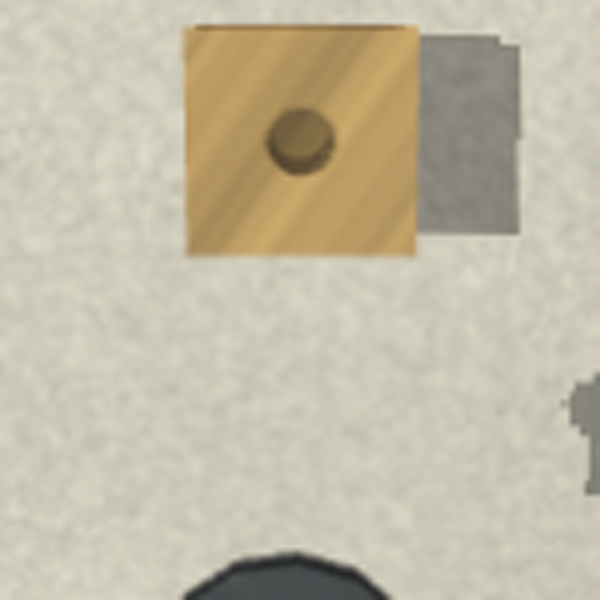

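```bash
python3 - <<'E'
from h import *
aim('w22',195+300/5,100+141/5)
E
```

```text
meas [ 0.69134065 -0.21943012  0.05      ] aim [ 0.69114065 -0.21823012  0.1       ]
row [0.0516, 0.0025, 0.0633, -0.0011, -0.0002, 0.002] min rows 1.3
```

Request:
drive_tool --increments '[[[0.0516, 0.0025, 0.03, -0.001, 0, 0.002], [0.0516, 0.0025, 0.062, -0.001, 0, 0.002], [0.0516, 0.0025, 0.062, -0.001, 0, 0.002], [0.0516, 0.0025, 0.062, -0.001, 0, 0.002], [0.0516, 0.0025, 0.062, -0.001, 0, 0.002]]]'

```text
time: 41.32
position: [0.6916, -0.2208, 0.1044]
tcp_rot: [[1.0, -0.003, 0.004], [-0.003, -1.0, -0.002], [0.004, 0.002, -1.0]]
ft_force: [-0.4, 1.1, -0.7]
grip_width: 0.0213
```

```bash
python3 - <<'E'
from h import *
inc([.6911,-.2182,.095],down(0))
E
```

```text
row [-0.0006, -0.0026, 0.0094, 0.0021, -0.004, -0.0028] min rows 0.2
```

Request:
drive_tool --increments '[[[-0.0006, -0.0026, 0.005, 0.002, -0.004, -0.003], [-0.0006, -0.0026, 0.01, 0.002, -0.004, -0.003], [-0.0006, -0.0026, 0.01, 0.002, -0.004, -0.003], [-0.0006, -0.0026, 0.01, 0.002, -0.004, -0.003]]]'

```text
time: 41.82
position: [0.69, -0.2179, 0.0914]
tcp_rot: [[1.0, 0.0, -0.004], [0.0, -1.0, 0.001], [-0.004, -0.001, -1.0]]
ft_force: [0.3, -0.1, -2.0]
grip_width: 0.0209
```

```bash
python3 - <<'E'
from h import *
inc([.6911,-.2182,.091],down(0))
E
```

```text
row [0.0011, 0.0003, 0.0004, -0.0012, 0.004, 0.0002] min rows 0.0
```

Request:
drive_tool --increments '[[[0.0011, 0.0003, 0.001, -0.001, 0.004, 0], [0.0011, 0.0003, 0.003, -0.001, 0.004, 0], [0.0011, 0.0003, 0.005, -0.001, 0.004, 0], [0.0011, 0.0003, 0.005, -0.001, 0.004, 0]]]'

```text
time: 42.32
position: [0.691, -0.2181, 0.0861]
tcp_rot: [[1.0, 0.0, -0.0], [0.0, -1.0, 0.0], [-0.0, -0.0, -1.0]]
ft_force: [-0.1, 0.4, -2.2]
grip_width: 0.021
```

Request:
drive_tool --increments '[[[0, 0, 0.002, 0, 0, 0], [0, 0, 0.004, 0, 0, 0], [0, 0, 0.004, 0, 0, 0]]]'

```text
time: 42.7
position: [0.691, -0.2181, 0.0821]
tcp_rot: [[1.0, 0.0, -0.0], [0.0, -1.0, 0.0], [-0.0, -0.0, -1.0]]
ft_force: [0.5, -0.3, -1.9]
grip_width: 0.0211
```

Request:
drive_tool --increments '[[[0, 0, 0.002, 0, 0, 0], [0, 0, 0.004, 0, 0, 0], [0, 0, 0.004, 0, 0, 0]]]'

```text
time: 43.08
position: [0.691, -0.2181, 0.0781]
tcp_rot: [[1.0, 0.0, -0.0], [0.0, -1.0, 0.0], [-0.0, -0.0, -1.0]]
ft_force: [0.4, 0.3, -2.1]
grip_width: 0.0207
```

Pin is 11 mm in. Now I expect the step to stop at TCP z of about 0.073.

Request:
drive_tool --increments '[[[0, 0, 0.002, 0, 0, 0], [0, 0, 0.003, 0, 0, 0], [0, 0, 0.004, 0, 0, 0], [0, 0, 0.004, 0, 0, 0]]]'

```text
time: 43.58
position: [0.6911, -0.2181, 0.0743]
tcp_rot: [[1.0, 0.0, 0.0], [0.0, -1.0, 0.0], [0.0, -0.0, -1.0]]
ft_force: [0.3, 1.0, -1.4]
grip_width: 0.0207
```

Request:
drive_tool --increments '[[[0, 0, 0.001, 0, 0, 0], [0, 0, 0.0015, 0, 0, 0], [0, 0, 0.0015, 0, 0, 0]]]'

```text
time: 43.95
position: [0.6912, -0.2181, 0.0729]
tcp_rot: [[1.0, 0.0, 0.0], [0.0, -1.0, 0.0], [0.0, -0.0, -1.0]]
ft_force: [-0.9, -0.1, -2.2]
grip_width: 0.0208
```

Request:
drive_tool --increments '[[[0, 0, 0.0005, 0, 0, 0], [0, 0, 0.001, 0, 0, 0], [0, 0, 0.001, 0, 0, 0]]]'

```text
time: 44.32
position: [0.6915, -0.2182, 0.0728]
tcp_rot: [[1.0, 0.0, 0.001], [0.0, -1.0, -0.0], [0.001, 0.0, -1.0]]
ft_force: [-1.4, 0.9, 5.4]
grip_width: 0.021
```

Foot 4: stopped by the step at 16 mm depth (7 N), so it is good and goes in the tray. Returning the gauge.

```bash
python3 - <<'E'
from h import *
inc([.5325,.3439,.15],down(0))
E
```

```text
row [-0.1588, -0.5621, -0.0774, 0.0001, -0.0012, 0.0003] min rows 9.4
```

Request:
drive_tool --increments '[[[0, 0, -0.03, 0, 0, 0], [0, 0, -0.07, 0, 0, 0], [-0.159, -0.562, -0.078, 0, 0, 0], [-0.159, -0.562, -0.078, 0, 0, 0], [-0.159, -0.562, -0.078, 0, 0, 0], [-0.159, -0.562, -0.078, 0, 0, 0], [-0.159, -0.562, -0.078, 0, 0, 0], [-0.159, -0.562, -0.078, 0, 0, 0], [-0.159, -0.562, -0.078, 0, 0, 0], [-0.159, -0.562, -0.078, 0, 0, 0], [-0.159, -0.562, -0.078, 0, 0, 0], [-0.159, -0.562, -0.078, 0, 0, 0], [-0.159, -0.562, -0.078, 0, 0, 0], [-0.159, -0.562, -0.078, 0, 0, 0], [-0.159, -0.562, -0.078, 0, 0, 0]]]'

```text
time: 46.2
position: [0.5332, 0.3416, 0.1498]
tcp_rot: [[1.0, -0.003, 0.0], [-0.003, -1.0, -0.001], [0.0, 0.001, -1.0]]
ft_force: [0.1, -0.5, -1.8]
grip_width: 0.021
```

```bash
python3 look.py w23; python3 - <<'E'
from h import *
inc([.5325,.3439,.085],down(0))
E
```

```text
46.25 [0.5331 0.3419 0.1499] [-0.34  0.48 -0.4   1.45  0.19  1.25 -2.33] [-0.2 -0.2 -1.4] 0.021045482878128925
row [-0.0006, -0.002, 0.0649, 0.0006, -0.0005, -0.0026] min rows 1.0
```

View pics/w23.png

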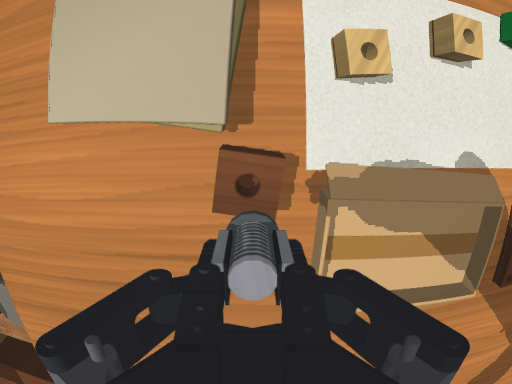

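```bash
python3 - <<'E'
from h import *
aim('w23',248,184,.034,.08)
E
```

```text
meas [0.53487404 0.34383562 0.034     ] aim [0.53467404 0.34503562 0.08      ]
row [0.0016, -0.0032, 0.0699, 0.0006, -0.0005, -0.0026] min rows 1.1
```

Request:
drive_tool --increments '[[[0.0008, -0.0027, 0.03, 0.0006, -0.0005, -0.0026], [0.0008, -0.0027, 0.055, 0.0006, -0.0005, -0.0026], [0.0008, -0.0027, 0.065, 0.0006, -0.0005, -0.0026], [0.0008, -0.0027, 0.065, 0.0006, -0.0005, -0.0026]]]'

```text
time: 46.75
position: [0.533, 0.3458, 0.0848]
tcp_rot: [[1.0, 0.002, -0.001], [0.002, -1.0, 0.0], [-0.001, -0.0, -1.0]]
ft_force: [0.2, 0.5, -1.6]
grip_width: 0.021
```

```bash
python3 - <<'E'
from h import *
inc([.5337,.3445,.05],down(0))
E
```

```text
row [0.0008, 0.0013, 0.0348, -0.0002, 0.001, 0.002] min rows 0.6
```

Request:
drive_tool --increments '[[[0.0008, 0.0013, 0.005, 0, 0.001, 0.002], [0.0008, 0.0013, 0.012, 0, 0.001, 0.002], [0.0008, 0.0013, 0.02, 0, 0.001, 0.002], [0.0008, 0.0013, 0.028, 0, 0.001, 0.002], [0.0008, 0.0013, 0.034, 0, 0.001, 0.002], [0.0008, 0.0013, 0.034, 0, 0.001, 0.002]]]'

```text
time: 47.5
position: [0.5332, 0.345, 0.0502]
tcp_rot: [[1.0, 0.001, -0.0], [0.001, -1.0, 0.0], [-0.0, -0.0, -1.0]]
ft_force: [-0.9, -0.5, -2.2]
grip_width: 0.0208
```

Request:
drive_tool --increments '[[[0, 0, 0.002, 0, 0, 0], [0, 0, 0.004, 0, 0, 0], [0, 0, 0.005, 0, 0, 0], [0, 0, 0.005, 0, 0, 0]]]'

```text
time: 48.0
position: [0.5336, 0.3452, 0.046]
tcp_rot: [[1.0, 0.001, 0.001], [0.001, -1.0, 0.001], [0.001, -0.001, -1.0]]
ft_force: [-0.5, -0.7, -1.0]
grip_width: 0.0215
```

Request:
drive_tool --increments '[[[0, 0, 0, 0, 0, 0], [0, 0, 0, 0, 0, 0], [0, 0, 0, 0, 0, 0], [0, 0, 0, 0, 0, 0]]]' --hand 1

```text
time: 48.5
position: [0.5337, 0.3453, 0.0461]
tcp_rot: [[1.0, 0.001, 0.001], [0.001, -1.0, 0.001], [0.001, -0.001, -1.0]]
ft_force: [0.3, 0.3, -0.1]
grip_width: 0.0853
```

Request:
drive_tool --increments '[[[0, 0, -0.04, 0, 0, 0], [-0.02, 0, -0.08, 0, 0, 0], [-0.04, 0, -0.12, 0, 0, 0], [-0.04, 0, -0.12, 0, 0, 0], [-0.04, 0, -0.12, 0, 0, 0]]]'

```text
time: 49.12
position: [0.4937, 0.3448, 0.1657]
tcp_rot: [[1.0, 0.001, 0.001], [0.001, -1.0, 0.0], [0.001, -0.0, -1.0]]
ft_force: [-0.4, -0.9, -0.4]
grip_width: 0.0855
```

```bash
python3 look.py w24; python3 - <<'E'
from h import *
inc([.61,.185,.17],down(0))
E
```

```text
49.175 [0.4936 0.3444 0.165 ] [-0.34  0.41 -0.42  1.52  0.17  1.25 -2.36] [-0.4  0.4 -0.4] 0.0853157550282761
row [0.1164, 0.1594, -0.005, 0.0004, 0.0003, 0.0003] min rows 3.2
```

View pics/w24.png

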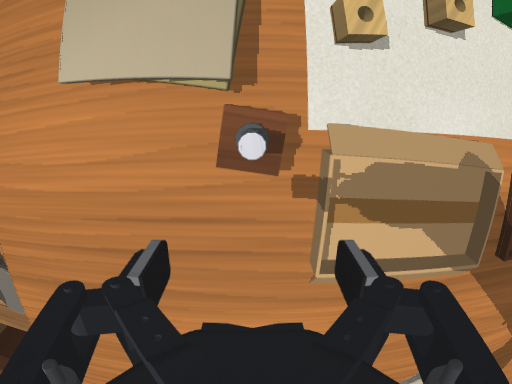

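```bash
python3 - <<'E'
from h import *
c=dict(np.load('top0.npz'))
for n,pts,z in [('carton',[(131,384),(390,390),(389,535),(126,531)],.036),('tray',[(459,398),(720,378),(739,521),(473,544)],.024)]:
    Q=np.array([p2w(c,140+a/3.6,110+b/3.6,z) for a,b in pts]);print(n,np.round(Q,3),np.round(Q.mean(0),4))
    e=Q[0]-Q[1];print(np.degrees(np.arctan2(e[1],e[0])),np.linalg.norm(e)); e=Q[3]-Q[2];print(np.degrees(np.arctan2(e[1],e[0])),np.linalg.norm(e),np.linalg.norm(Q[0]-Q[3]))
E
```

```text
carton [[0.518 0.266 0.036]
 [0.508 0.029 0.036]
 [0.378 0.032 0.036]
 [0.385 0.27  0.036]] [0.447  0.1493 0.036 ]
87.72983653177279 0.23757201077185197
88.26908697459275 0.23790436901671638 0.13276894805205497
tray [[ 0.5   -0.034  0.024]
 [ 0.515 -0.275  0.024]
 [ 0.385 -0.286  0.024]
 [ 0.368 -0.044  0.024]] [ 0.4419 -0.1598  0.024 ]
93.42919452916196 0.2410604929435026
93.99366468579417 0.24258192146964538 0.1328886999289008
```

```bash
python3 - <<'E'
from h import *
inc([.6556,.2427,.12],down(np.radians(96.8)))
E
```

```text
row [0.162, 0.1017, 0.045, 0.0001, 0.0005, -1.6892] min rows 9.0
```

Request:
drive_tool --increments '[[[0.162, 0.102, 0, 0, 0, -1.689], [0.162, 0.102, 0, 0, 0, -1.689], [0.162, 0.102, 0, 0, 0, -1.689], [0.162, 0.102, 0.045, 0, 0, -1.689], [0.162, 0.102, 0.045, 0, 0, -1.689], [0.162, 0.102, 0.045, 0, 0, -1.689], [0.162, 0.102, 0.045, 0, 0, -1.689], [0.162, 0.102, 0.045, 0, 0, -1.689], [0.162, 0.102, 0.045, 0, 0, -1.689], [0.162, 0.102, 0.045, 0, 0, -1.689], [0.162, 0.102, 0.045, 0, 0, -1.689], [0.162, 0.102, 0.045, 0, 0, -1.689]]]'

```text
time: 50.68
position: [0.6556, 0.2432, 0.1206]
tcp_rot: [[-0.116, 0.993, 0.0], [0.993, 0.116, 0.001], [0.0, 0.0, -1.0]]
ft_force: [-0.8, -0.1, 0.5]
grip_width: 0.0854
```

```bash
python3 look.py w25; python3 - <<'E'
from h import *
inc([.6556,.2427,.016],down(np.radians(96.8)))
E
```

```text
50.725 [0.6556 0.2433 0.1208] [-0.01  0.7  -0.65  1.26  0.41  1.32 -0.53] [ 0.   0.6 -0.3] 0.08527363304294729
row [-0.0007, -0.0002, 0.1048, 0.0006, -0.0005, -0.0014] min rows 1.7
```

View pics/w25.png

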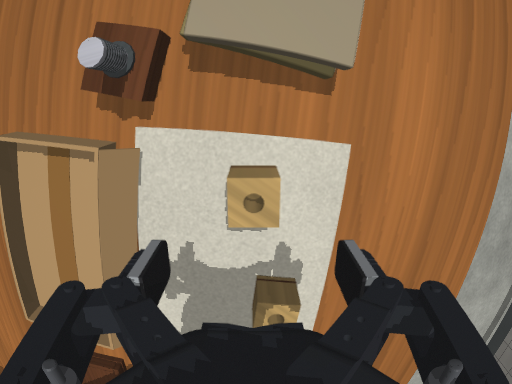

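```bash
python3 - <<'E'
from h import *
c=dict(np.load('w25.npz')); print(w2p(c,[.6556,.2427,.05],True), p2w(c,254,203,.05,True))
E
```

```text
[253.0133729  201.90974705] [0.65644413 0.24191981 0.05      ]
```

Foot 1 is where I expected. Grasping it.

Request:
drive_tool --increments '[[[0, 0, 0.05, 0, 0, 0], [0, 0, 0.09, 0, 0, 0], [0, 0, 0.105, 0, 0, 0], [0, 0, 0.105, 0, 0, 0]]]'

```text
time: 51.22
position: [0.6554, 0.2433, 0.0156]
tcp_rot: [[-0.118, 0.993, -0.001], [0.993, 0.118, 0.0], [0.0, -0.0, -1.0]]
ft_force: [0.2, 0.4, 0.6]
grip_width: 0.0858
```

Request:
drive_tool --increments '[[[0, 0, 0, 0, 0, 0], [0, 0, 0, 0, 0, 0], [0, 0, 0, 0, 0, 0], [0, 0, 0, 0, 0, 0], [0, 0, 0, 0, 0, 0]]]' --hand -1 --grip_force 40

```text
time: 51.85
position: [0.6566, 0.2438, 0.0176]
tcp_rot: [[-0.119, 0.993, 0.003], [0.993, 0.119, 0.002], [0.001, 0.003, -1.0]]
ft_force: [-0.9, -0.1, 6.4]
grip_width: 0.0393
```

Request:
drive_tool --increments '[[[0, 0, -0.05, 0, 0, 0], [0, 0, -0.1, 0, 0, 0], [0, 0, -0.1, 0, 0, 0]]]'

```text
time: 52.22
position: [0.658, 0.245, 0.1219]
tcp_rot: [[-0.119, 0.993, 0.009], [0.993, 0.119, 0.004], [0.003, 0.009, -1.0]]
ft_force: [1.1, 0.3, -0.7]
grip_width: 0.0398
```

```bash
python3 - <<'E'
from h import *
s=arm.state();print(s['ft_force'],s['grip_width'])
R=down(np.radians(88))
P=[.455,.218,.115];inc(P,R)
E
```

```text
[ 1.06832352  0.28548708 -0.71593642] 0.039782940205163826
row [-0.0027, -0.2048, 0.0049, 0.009, -0.004, 0.1537] min rows 3.3
```

Request:
drive_tool --increments '[[[-0.003, -0.205, 0.003, 0.009, -0.004, 0.154], [-0.003, -0.205, 0.003, 0.009, -0.004, 0.154], [-0.003, -0.205, 0.003, 0.009, -0.004, 0.154], [-0.003, -0.205, 0.003, 0.009, -0.004, 0.154], [-0.003, -0.205, 0.003, 0.009, -0.004, 0.154], [-0.003, -0.205, 0.003, 0.009, -0.004, 0.154]]]'

```text
time: 52.98
position: [0.4535, 0.2159, 0.1129]
tcp_rot: [[0.036, 0.999, -0.008], [0.999, -0.036, -0.003], [-0.004, -0.007, -1.0]]
ft_force: [0.7, 0.3, -0.8]
grip_width: 0.0396
```

```bash
python3 look.py w26; python3 - <<'E'
from h import *
c=dict(np.load('w26.npz'))
R=down(np.radians(88))
P=[.455,.218,.025];inc(P,R)
E
```

```text
53.025 [0.4536 0.216  0.1128] [ 0.13  0.31 -0.75  1.83  0.23  1.1  -0.73] [-0.4 -0.2  0.1] 0.03942065491628235
row [0.0024, 0.002, 0.0878, -0.0078, 0.0032, -0.001] min rows 1.4
```

View pics/w26.png

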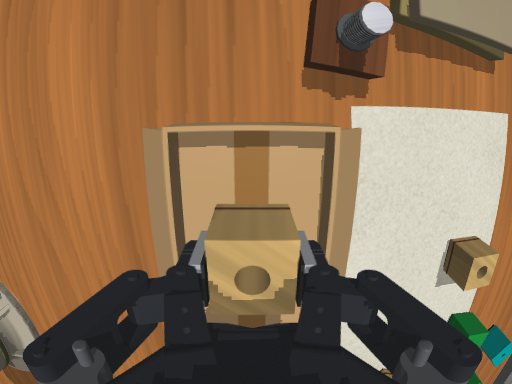

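```bash
python3 - <<'E'
from h import *
c=dict(np.load('w26.npz'))
print(p2w(c,182,147,.004,True),p2w(c,322,147,.004,True),p2w(c,165,129,.036,True),p2w(c,338,129,.036,True))
E
```

```text
[0.39281033 0.25373045 0.004     ] [0.51381156 0.24950444 0.004     ] [0.38865791 0.27281863 0.036     ] [0.51890428 0.26818005 0.036     ]
```

Request:
drive_tool --increments '[[[0.002, 0.002, 0.04, -0.008, 0.003, 0], [0.002, 0.002, 0.075, -0.008, 0.003, 0], [0.002, 0.002, 0.088, -0.008, 0.003, 0], [0.002, 0.002, 0.088, -0.008, 0.003, 0]]]'

```text
time: 53.52
position: [0.4538, 0.2178, 0.0244]
tcp_rot: [[0.035, 0.999, -0.002], [0.999, -0.035, -0.001], [-0.001, -0.002, -1.0]]
ft_force: [0.3, -0.8, -0.4]
grip_width: 0.0391
```

Request:
drive_tool --increments '[[[0, 0, 0.001, 0, 0, 0], [0, 0, 0.003, 0, 0, 0], [0, 0, 0.003, 0, 0, 0]]]'

```text
time: 53.9
position: [0.4542, 0.2176, 0.0224]
tcp_rot: [[0.035, 0.999, 0.001], [0.999, -0.035, -0.001], [-0.001, 0.001, -1.0]]
ft_force: [-0.5, 0.5, -1.0]
grip_width: 0.0397
```

Request:
drive_tool --increments '[[[0, 0, 0.001, 0, 0, 0], [0, 0, 0.001, 0, 0, 0]]]'

```text
time: 54.15
position: [0.4541, 0.2177, 0.0215]
tcp_rot: [[0.035, 0.999, 0.001], [0.999, -0.035, -0.001], [-0.001, 0.001, -1.0]]
ft_force: [-1.6, -0.7, 5.2]
grip_width: 0.0392
```

Request:
drive_tool --increments '[[[0, 0, 0, 0, 0, 0], [0, 0, 0, 0, 0, 0], [0, 0, 0, 0, 0, 0]]]' --hand 0.35

```text
time: 54.52
position: [0.4538, 0.2176, 0.0208]
tcp_rot: [[0.035, 0.999, -0.0], [0.999, -0.035, -0.001], [-0.001, -0.0, -1.0]]
ft_force: [-0.4, 0.2, -0.3]
grip_width: 0.0577
```

Request:
drive_tool --increments '[[[0, 0, -0.05, 0, 0, 0], [0, 0, -0.11, 0, 0, 0], [0, 0, -0.12, 0, 0, 0], [0, 0, -0.12, 0, 0, 0]]]'

```text
time: 55.02
position: [0.4542, 0.2176, 0.1411]
tcp_rot: [[0.035, 0.999, 0.001], [0.999, -0.035, -0.001], [-0.001, 0.001, -1.0]]
ft_force: [-0.1, -0.4, 0.0]
grip_width: 0.0577
```

```bash
python3 look.py w27; python3 - <<'E'
from h import *
inc([.6898,.1298,.13],down(np.radians(89)))
E
```

```text
55.075 [0.4535 0.2172 0.1399] [ 0.15  0.27 -0.76  1.8   0.21  1.15 -0.72] [0.1 0.3 0.4] 0.05743400305126122
row [-0.079, 0.2393, 0.0099, -0.0007, 0.0016, -0.0178] min rows 4.0
```

View pics/w27.png

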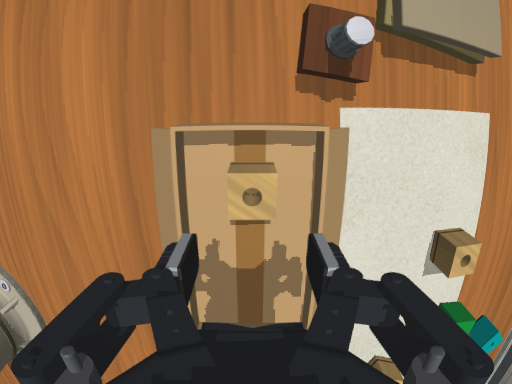

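Foot 1 stands in the carton, centred on it at (252,197). Next is foot 2.

Request:
drive_tool --increments '[[[-0.079, 0.239, 0, 0, 0, -0.018], [-0.079, 0.239, 0, 0, 0, -0.018], [-0.079, 0.239, 0, 0, 0, -0.018], [-0.079, 0.239, 0, 0, 0, -0.018], [-0.079, 0.239, 0.01, 0, 0, -0.018], [-0.079, 0.239, 0.01, 0, 0, -0.018], [-0.079, 0.239, 0.01, 0, 0, -0.018]]]' --hand 1

```text
time: 55.95
position: [0.6885, 0.1317, 0.1303]
tcp_rot: [[0.015, 1.0, -0.002], [1.0, -0.015, -0.001], [-0.001, -0.002, -1.0]]
ft_force: [0.3, 0.5, -0.1]
grip_width: 0.0857
```

```bash
python3 look.py w28; python3 - <<'E'
from h import *
c=dict(np.load('w28.npz')); print(w2p(c,[.6898,.1298,.05],True));crop(c,195,140,315,260,'w28c',5)
inc([.6898,.1298,.016],down(np.radians(89)))
E
```

```text
56.0 [0.6888 0.1317 0.1311] [ 0.14  0.69 -0.62  1.24  0.39  1.33 -0.48] [-0.  -0.4  0.5] 0.08514430518039494
[254.69428802 199.39175184]
row [-0.0018, 0.001, 0.1151, -0.0004, 0.0008, 0.0028] min rows 1.8
```

View pics/w28c.png

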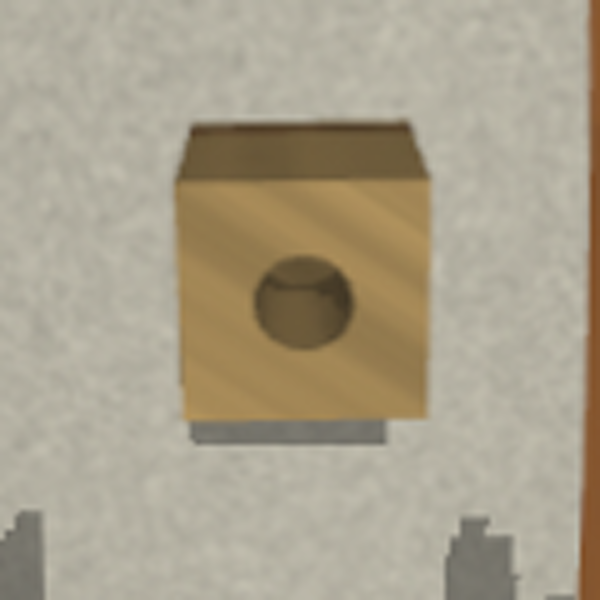

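Foot 2's hole is at (255.6,200.5), as predicted. Grasping it.

Request:
drive_tool --increments '[[[-0.0018, 0.001, 0.05, 0, 0, 0], [-0.0018, 0.001, 0.1, 0, 0, 0], [-0.0018, 0.001, 0.115, 0, 0, 0], [-0.0018, 0.001, 0.115, 0, 0, 0]]]'

```text
time: 56.5
position: [0.6905, 0.1289, 0.0163]
tcp_rot: [[0.016, 1.0, -0.001], [1.0, -0.016, -0.001], [-0.001, -0.001, -1.0]]
ft_force: [0.2, -0.2, 1.2]
grip_width: 0.0853
```

Request:
drive_tool --increments '[[[0, 0, 0, 0, 0, 0], [0, 0, 0, 0, 0, 0], [0, 0, 0, 0, 0, 0], [0, 0, 0, 0, 0, 0], [0, 0, 0, 0, 0, 0]]]' --hand -1

```text
time: 57.12
position: [0.6919, 0.1288, 0.0178]
tcp_rot: [[0.017, 1.0, 0.003], [1.0, -0.017, -0.0], [-0.0, 0.003, -1.0]]
ft_force: [-0.4, -0.3, 6.4]
grip_width: 0.0391
```

Request:
drive_tool --increments '[[[0, 0, -0.05, 0, 0, 0], [0, 0, -0.1, 0, 0, 0], [0, 0, -0.1, 0, 0, 0]]]'

```text
time: 57.5
position: [0.6936, 0.1298, 0.122]
tcp_rot: [[0.017, 1.0, 0.009], [1.0, -0.017, 0.001], [0.002, 0.009, -1.0]]
ft_force: [0.4, 0.6, -1.3]
grip_width: 0.0394
```

```bash
python3 - <<'E'
from h import *
s=arm.state();print(s['ft_force'],s['grip_width'])
R=down(np.radians(88))
inc([.455,.15,.125],R)
E
```

```text
[ 0.39588078  0.62810008 -1.30600284] 0.039410036023516684
row [0.0161, -0.2389, -0.0051, 0.0089, -0.0017, 0.0177] min rows 3.8
```

Request:
drive_tool --increments '[[[0.016, -0.239, -0.005, 0.009, -0.002, 0.018], [0.016, -0.239, -0.005, 0.009, -0.002, 0.018], [0.016, -0.239, -0.005, 0.009, -0.002, 0.018], [0.016, -0.239, -0.005, 0.009, -0.002, 0.018], [0.016, -0.239, -0.005, 0.009, -0.002, 0.018], [0.016, -0.239, -0.005, 0.009, -0.002, 0.018], [0.016, -0.239, -0.005, 0.009, -0.002, 0.018]]]'

```text
time: 58.38
position: [0.4533, 0.1485, 0.1209]
tcp_rot: [[0.036, 0.999, -0.009], [0.999, -0.036, -0.002], [-0.002, -0.009, -1.0]]
ft_force: [0.6, 0.0, -0.3]
grip_width: 0.0396
```

```bash
python3 look.py w29; python3 - <<'E'
from h import *
R=down(np.radians(88))
inc([.455,.15,.025],R)
E
```

```text
58.425 [0.4531 0.1486 0.1208] [ 0.3   0.24 -0.76  1.88  0.18  1.1  -0.57] [-1.1  0.1 -1.1] 0.03976824669047592
row [0.0017, 0.0027, 0.0958, -0.0092, 0.002, -0.001] min rows 1.5
```

View pics/w29.png

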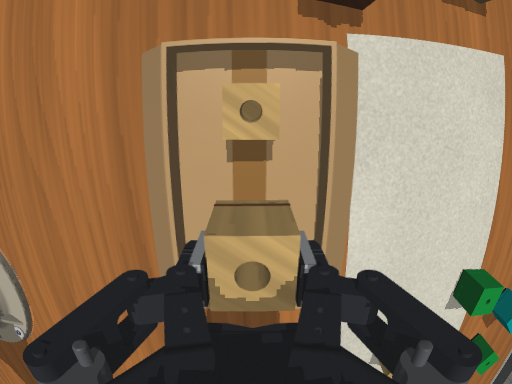

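Request:
drive_tool --increments '[[[0.002, 0.003, 0.04, -0.009, 0.002, 0], [0.002, 0.003, 0.08, -0.009, 0.002, 0], [0.002, 0.003, 0.096, -0.009, 0.002, 0], [0.002, 0.003, 0.096, -0.009, 0.002, 0]]]'

```text
time: 58.92
position: [0.4543, 0.1505, 0.0244]
tcp_rot: [[0.035, 0.999, -0.002], [0.999, -0.035, -0.0], [-0.0, -0.002, -1.0]]
ft_force: [-0.8, 0.6, 0.5]
grip_width: 0.0394
```

Request:
drive_tool --increments '[[[0, 0, 0.001, 0, 0, 0], [0, 0, 0.003, 0, 0, 0], [0, 0, 0.003, 0, 0, 0]]]'

```text
time: 59.3
position: [0.4548, 0.1502, 0.0224]
tcp_rot: [[0.035, 0.999, 0.001], [0.999, -0.035, -0.001], [-0.001, 0.001, -1.0]]
ft_force: [-0.1, 0.1, -0.9]
grip_width: 0.0395
```

Request:
drive_tool --increments '[[[0, 0, 0.001, 0, 0, 0], [0, 0, 0.001, 0, 0, 0]]]'

```text
time: 59.55
position: [0.4547, 0.1503, 0.0216]
tcp_rot: [[0.035, 0.999, 0.001], [0.999, -0.035, -0.001], [-0.001, 0.001, -1.0]]
ft_force: [-2.6, -1.6, 6.0]
grip_width: 0.0397
```

Request:
drive_tool --increments '[[[0, 0, 0, 0, 0, 0], [0, 0, 0, 0, 0, 0], [0, 0, 0, 0, 0, 0]]]' --hand 0.35

```text
time: 59.92
position: [0.4543, 0.1503, 0.0208]
tcp_rot: [[0.035, 0.999, -0.0], [0.999, -0.035, -0.001], [-0.001, -0.0, -1.0]]
ft_force: [0.0, -0.5, 0.3]
grip_width: 0.058
```

Request:
drive_tool --increments '[[[0, 0, -0.05, 0, 0, 0], [0, 0, -0.11, 0, 0, 0], [0, 0, -0.12, 0, 0, 0], [0, 0, -0.12, 0, 0, 0]]]'

```text
time: 60.42
position: [0.4547, 0.1502, 0.1411]
tcp_rot: [[0.035, 0.999, 0.001], [0.999, -0.035, -0.001], [-0.001, 0.001, -1.0]]
ft_force: [-0.4, -1.1, -1.1]
grip_width: 0.0576
```

```bash
python3 look.py w30; python3 - <<'E'
from h import *
inc([.6622,-.0668,.13],down(np.radians(81)))
E
```

```text
60.475 [0.454  0.1499 0.14  ] [ 0.32  0.22 -0.78  1.86  0.17  1.13 -0.56] [ 0.6 -0.3 -0.5] 0.057671183574650176
row [-0.2092, 0.2157, 0.0102, -0.0006, 0.0017, 0.1218] min rows 4.8
```

View pics/w30.png

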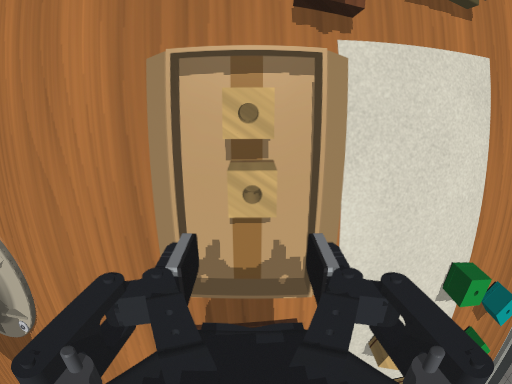

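Both stand in the carton. Next is foot 3.

Request:
drive_tool --increments '[[[-0.209, 0.216, 0, 0, 0, 0.122], [-0.209, 0.216, 0, 0, 0, 0.122], [-0.209, 0.216, 0, 0, 0, 0.122], [-0.209, 0.216, 0, 0, 0, 0.122], [-0.209, 0.216, 0, 0, 0, 0.122], [-0.209, 0.216, 0.01, 0, 0, 0.122], [-0.209, 0.216, 0.01, 0, 0, 0.122], [-0.209, 0.216, 0.01, 0, 0, 0.122]]]' --hand 1

```text
time: 61.48
position: [0.6621, -0.0643, 0.1304]
tcp_rot: [[0.154, 0.988, -0.002], [0.988, -0.154, -0.0], [-0.001, -0.001, -1.0]]
ft_force: [-0.2, -0.2, -0.4]
grip_width: 0.0852
```

```bash
python3 look.py w31; python3 - <<'E'
from h import *
c=dict(np.load('w31.npz')); print(w2p(c,[.6622,-.0668,.05],True));crop(c,195,140,315,260,'w31c',5)
inc([.6622,-.0668,.016],down(np.radians(81)))
E
```

```text
61.525 [ 0.6624 -0.0644  0.131 ] [ 0.43  0.6  -0.59  1.36  0.33  1.28 -0.32] [-0.2 -0.3  1.8] 0.08534325382677638
[253.3769604  199.96860186]
row [-0.0023, 0.0002, 0.115, -0.0004, 0.0007, 0.0025] min rows 1.8
```

View pics/w31c.png

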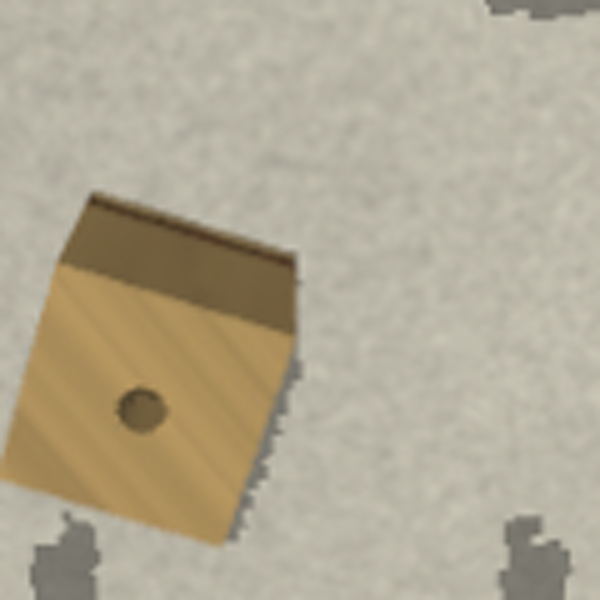

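Foot 3 has been knocked aside: its hole is now at (223,222). Re-measuring.

```bash
python3 - <<'E'
from h import *
c=dict(np.load('w31.npz'));f=lambda a,b:p2w(c,195+a/5,140+b/5,.05,True)
h=f(142,410);Q=np.array([f(60,263),f(297,333),f(228,545),f(0,478)]);print(h,Q.mean(0))
for i,j in ((0,1),(3,2),(3,0),(2,1)):
    e=Q[j]-Q[i];print(np.degrees(np.arctan2(e[1],e[0])),np.linalg.norm(e))
E
```

```text
[ 0.63524644 -0.08177416  0.05      ] [ 0.63580516 -0.0816107   0.05      ]
-26.120950143390253 0.03916898044166146
-26.457692397837153 0.03992968607489007
63.24328110178789 0.0395836859350493
64.34066810503386 0.03981721717719008
```

```bash
python3 - <<'E'
from h import *
R=down(np.radians(63.7))
inc([.635,-.081,.1],R);inc([.635,-.081,.016],R)
E
```

```text
row [-0.0206, -0.0245, 0.0311, -0.0003, 0.0008, 0.3044] min rows 1.6
row [-0.0205, -0.0245, 0.1151, -0.0003, 0.0008, 0.3044] min rows 1.9
```

Request:
drive_tool --increments '[[[-0.0205, -0.0245, 0.01, 0, 0, 0.304], [-0.0205, -0.0245, 0.03, 0, 0, 0.304], [-0.0205, -0.0245, 0.03, 0, 0, 0.304], [-0.0205, -0.0245, 0.03, 0, 0, 0.304]]]'

```text
time: 62.02
position: [0.6361, -0.0815, 0.1023]
tcp_rot: [[0.441, 0.897, 0.001], [0.897, -0.441, -0.001], [-0.0, 0.002, -1.0]]
ft_force: [0.3, 0.6, 1.3]
grip_width: 0.0854
```

```bash
python3 look.py w32; python3 - <<'E'
from h import *
inc([.635,-.081,.016],down(np.radians(63.7)))
c=dict(np.load('w32.npz')); print(w2p(c,[.635,-.081,.05],True))
E
```

```text
62.075 [ 0.6363 -0.0817  0.1024] [ 0.45  0.56 -0.53  1.47  0.29  1.19 -0.58] [-0.4  0.9 -0.6] 0.08550620486922869
row [0.0, -0.0016, 0.0864, 0.002, -0.0, 0.0015] min rows 1.4
[250.24310554 209.3745711 ]
```

View pics/w32.png

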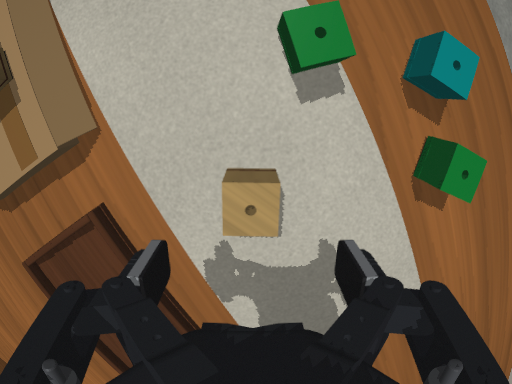

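Foot 3's hole is at (251,210), square to the jaws. Grasping it.

Request:
drive_tool --increments '[[[0, -0.0015, 0.05, 0.002, 0, 0], [0, -0.0015, 0.08, 0.002, 0, 0], [0, -0.0015, 0.086, 0.002, 0, 0], [0, -0.0015, 0.086, 0.002, 0, 0]]]'

```text
time: 62.58
position: [0.635, -0.0816, 0.0162]
tcp_rot: [[0.444, 0.896, -0.001], [0.896, -0.444, 0.0], [-0.0, -0.001, -1.0]]
ft_force: [-0.0, 0.2, 1.1]
grip_width: 0.0856
```

Request:
drive_tool --increments '[[[0, 0, 0, 0, 0, 0], [0, 0, 0, 0, 0, 0], [0, 0, 0, 0, 0, 0], [0, 0, 0, 0, 0, 0], [0, 0, 0, 0, 0, 0]]]' --hand -1

```text
time: 63.2
position: [0.635, -0.082, 0.0163]
tcp_rot: [[0.445, 0.896, -0.0], [0.896, -0.445, -0.0], [-0.0, 0.0, -1.0]]
ft_force: [-0.6, -0.2, 6.8]
grip_width: 0.0395
```

Request:
drive_tool --increments '[[[0, 0, -0.05, 0, 0, 0], [0, 0, -0.1, 0, 0, 0], [0, 0, -0.1, 0, 0, 0]]]'

```text
time: 63.58
position: [0.6372, -0.0818, 0.1202]
tcp_rot: [[0.445, 0.896, 0.007], [0.896, -0.445, -0.001], [0.002, 0.006, -1.0]]
ft_force: [-0.8, -0.2, -1.6]
grip_width: 0.0398
```

```bash
python3 - <<'E'
from h import *
s=arm.state();print(s['ft_force'],s['grip_width'])
R=down(np.radians(88))
inc([.455,.084,.125],R)
E
```

```text
[-0.76744661 -0.15477274 -1.59199639] 0.03984823298239185
row [0.0674, -0.2369, -0.0062, 0.0066, -0.0006, -0.426] min rows 3.9
```

Request:
drive_tool --increments '[[[0.067, -0.237, -0.006, 0.007, 0, -0.426], [0.067, -0.237, -0.006, 0.007, 0, -0.426], [0.067, -0.237, -0.006, 0.007, 0, -0.426], [0.067, -0.237, -0.006, 0.007, 0, -0.426], [0.067, -0.237, -0.006, 0.007, 0, -0.426], [0.067, -0.237, -0.006, 0.007, 0, -0.426], [0.067, -0.237, -0.006, 0.007, 0, -0.426]]]'

```text
time: 64.45
position: [0.4527, 0.0824, 0.1211]
tcp_rot: [[0.037, 0.999, -0.009], [0.999, -0.037, 0.002], [0.002, -0.009, -1.0]]
ft_force: [0.1, 0.3, -0.2]
grip_width: 0.0397
```

```bash
python3 look.py w33; python3 - <<'E'
from h import *
R=down(np.radians(88))
inc([.455,.084,.025],R)
E
```

```text
64.5 [0.4526 0.0826 0.1211] [ 0.45  0.2  -0.77  1.92  0.15  1.09 -0.41] [-0.1 -0.   0.4] 0.03959218271994131
row [0.0013, 0.0032, 0.0961, -0.0091, -0.0018, -0.002] min rows 1.5
```

View pics/w33.png

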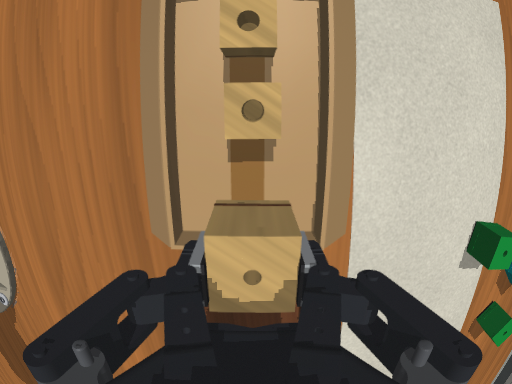

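```bash
python3 - <<'E'
from h import *
c=dict(np.load('w33.npz'))
print(p2w(c,180,247,.036,True),p2w(c,185,232,.036,True),p2w(c,320,232,.036,True)); print('foot2 hole',p2w(c,253,110,.054,True))
E
```

```text
[0.38634692 0.0370543  0.036     ] [0.39276118 0.05154013 0.036     ] [0.50795223 0.04769637 0.036     ]
foot2 hole [0.45462517 0.1503255  0.054     ]
```

Request:
drive_tool --increments '[[[0.002, 0.003, 0.04, -0.009, -0.002, 0], [0.002, 0.003, 0.08, -0.009, -0.002, 0], [0.002, 0.003, 0.096, -0.009, -0.002, 0], [0.002, 0.003, 0.096, -0.009, -0.002, 0]]]'

```text
time: 65.0
position: [0.4538, 0.0854, 0.0247]
tcp_rot: [[0.035, 0.999, -0.002], [0.999, -0.035, -0.0], [-0.0, -0.002, -1.0]]
ft_force: [0.7, 0.5, -0.2]
grip_width: 0.0391
```

Request:
drive_tool --increments '[[[0, 0, 0.001, 0, 0, 0], [0, 0, 0.004, 0, 0, 0], [0, 0, 0.004, 0, 0, 0]]]'

```text
time: 65.38
position: [0.4546, 0.0855, 0.0219]
tcp_rot: [[0.035, 0.999, 0.001], [0.999, -0.035, -0.001], [-0.001, 0.001, -1.0]]
ft_force: [0.0, 0.2, -0.5]
grip_width: 0.0393
```

Request:
drive_tool --increments '[[[0, 0, 0.001, 0, 0, 0], [0, 0, 0.0015, 0, 0, 0], [0, 0, 0.0015, 0, 0, 0]]]'

```text
time: 65.75
position: [0.4543, 0.0855, 0.0201]
tcp_rot: [[0.035, 0.999, 0.001], [0.999, -0.035, -0.001], [-0.001, 0.001, -1.0]]
ft_force: [-1.2, -0.9, 5.0]
grip_width: 0.0394
```

Request:
drive_tool --increments '[[[0, 0, 0, 0, 0, 0], [0, 0, 0, 0, 0, 0], [0, 0, 0, 0, 0, 0]]]' --hand 0.35

```text
time: 66.12
position: [0.4542, 0.0856, 0.0198]
tcp_rot: [[0.035, 0.999, 0.0], [0.999, -0.035, -0.001], [-0.001, 0.0, -1.0]]
ft_force: [0.0, 0.4, 0.4]
grip_width: 0.0576
```

Request:
drive_tool --increments '[[[0, 0, -0.05, 0, 0, 0], [0, 0, -0.11, 0, 0, 0], [0, 0, -0.12, 0, 0, 0], [0, 0, -0.12, 0, 0, 0]]]'

```text
time: 66.62
position: [0.4545, 0.0854, 0.1402]
tcp_rot: [[0.035, 0.999, 0.002], [0.999, -0.035, -0.001], [-0.001, 0.002, -1.0]]
ft_force: [-0.3, -0.2, -0.6]
grip_width: 0.0578
```

```bash
python3 look.py w34; python3 - <<'E'
from h import *
inc([.6911,-.2181,.13],down(np.radians(90)))
E
```

```text
66.675 [0.4537 0.0853 0.1391] [ 0.47  0.17 -0.79  1.9   0.14  1.12 -0.41] [-0.4 -0.  -0.3] 0.05763334570416868
row [-0.2948, 0.2479, 0.0094, -0.0003, 0.0011, -0.0353] min rows 6.2
```

View pics/w34.png

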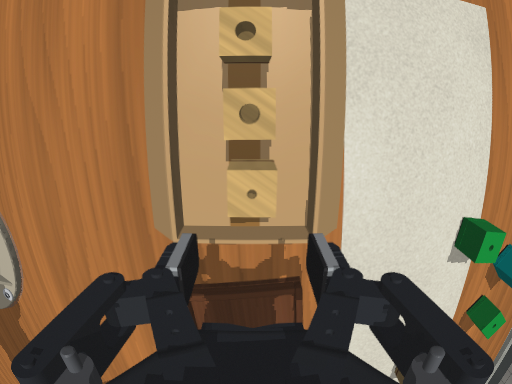

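Three feet stand in the carton. Now foot 4.

Request:
drive_tool --increments '[[[-0.295, 0.248, 0, 0, 0, -0.035], [-0.295, 0.248, 0, 0, 0, -0.035], [-0.295, 0.248, 0, 0, 0, -0.035], [-0.295, 0.248, 0, 0, 0, -0.035], [-0.295, 0.248, 0, 0, 0, -0.035], [-0.295, 0.248, 0, 0, 0, -0.035], [-0.295, 0.248, 0.01, 0, 0, -0.035], [-0.295, 0.248, 0.01, 0, 0, -0.035], [-0.295, 0.248, 0.01, 0, 0, -0.035]]]' --hand 1

```text
time: 67.8
position: [0.6912, -0.2154, 0.1294]
tcp_rot: [[-0.003, 1.0, -0.001], [1.0, 0.003, 0.001], [0.001, -0.001, -1.0]]
ft_force: [-0.2, 0.4, -0.1]
grip_width: 0.0852
```

```bash
python3 look.py w35; python3 - <<'E'
from h import *
c=dict(np.load('w35.npz')); print(w2p(c,[.6911,-.2181,.05],True));crop(c,195,140,315,260,'w35c',5)
inc([.6911,-.2181,.016],down(np.radians(90)))
E
```

```text
67.85 [ 0.6914 -0.2156  0.1303] [ 0.58  0.72 -0.57  1.16  0.37  1.36  0.05] [ 1.  -0.   0.6] 0.08542664431101525
[252.92437802 200.76660192]
row [-0.0025, -0.0003, 0.1143, -0.0, -0.0001, 0.0028] min rows 1.8
```

View pics/w35c.png

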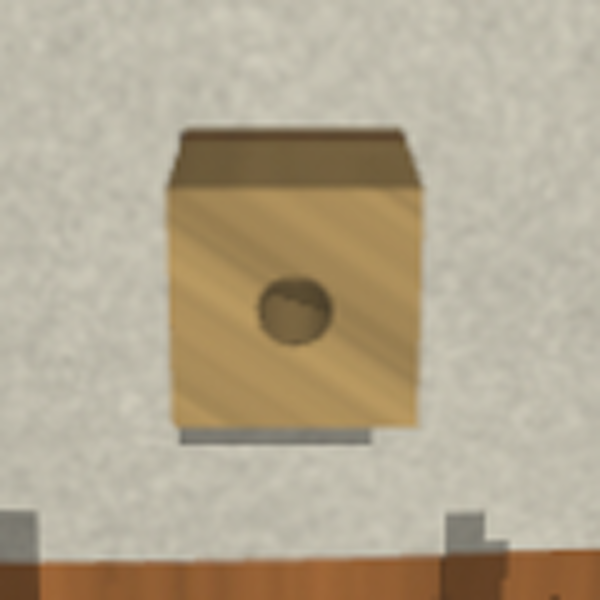

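Foot 4 is in place, with its hole at (254,202). Grasping it.

Request:
drive_tool --increments '[[[-0.0025, 0, 0.05, 0, 0, 0], [-0.0025, 0, 0.1, 0, 0, 0], [-0.0025, 0, 0.114, 0, 0, 0], [-0.0025, 0, 0.114, 0, 0, 0]]]'

```text
time: 68.35
position: [0.6917, -0.2196, 0.0167]
tcp_rot: [[-0.001, 1.0, 0.0], [1.0, 0.001, -0.0], [-0.0, 0.0, -1.0]]
ft_force: [0.5, 0.5, 1.2]
grip_width: 0.0853
```

Request:
drive_tool --increments '[[[0, 0, 0, 0, 0, 0], [0, 0, 0, 0, 0, 0], [0, 0, 0, 0, 0, 0], [0, 0, 0, 0, 0, 0], [0, 0, 0, 0, 0, 0]]]' --hand -1

```text
time: 68.97
position: [0.6928, -0.2207, 0.0181]
tcp_rot: [[0.0, 1.0, 0.003], [1.0, -0.0, -0.001], [-0.001, 0.003, -1.0]]
ft_force: [-1.2, -1.0, 7.2]
grip_width: 0.0394
```

Request:
drive_tool --increments '[[[0, 0, -0.05, 0, 0, 0], [0, 0, -0.1, 0, 0, 0], [0, 0, -0.1, 0, 0, 0]]]'

```text
time: 69.35
position: [0.6947, -0.2207, 0.1226]
tcp_rot: [[0.0, 1.0, 0.01], [1.0, -0.0, -0.003], [-0.003, 0.01, -1.0]]
ft_force: [1.9, -0.9, -0.4]
grip_width: 0.0394
```

```bash
python3 - <<'E'
from h import *
s=arm.state();print(s['ft_force'],s['grip_width'])
inc([.452,-.16,.125],down(np.radians(93.7)))
E
```

```text
[ 1.90282351 -0.94306475 -0.3805911 ] 0.03942609774284067
row [0.0606, -0.2427, -0.0049, 0.0096, 0.0032, -0.0649] min rows 4.0
```

Request:
drive_tool --increments '[[[0.061, -0.243, -0.005, 0.01, 0.003, -0.065], [0.061, -0.243, -0.005, 0.01, 0.003, -0.065], [0.061, -0.243, -0.005, 0.01, 0.003, -0.065], [0.061, -0.243, -0.005, 0.01, 0.003, -0.065], [0.061, -0.243, -0.005, 0.01, 0.003, -0.065], [0.061, -0.243, -0.005, 0.01, 0.003, -0.065], [0.061, -0.243, -0.005, 0.01, 0.003, -0.065]]]'

```text
time: 70.22
position: [0.4501, -0.1596, 0.1213]
tcp_rot: [[-0.065, 0.998, -0.008], [0.998, 0.065, 0.002], [0.003, -0.008, -1.0]]
ft_force: [0.1, 0.8, -0.6]
grip_width: 0.0393
```

```bash
python3 look.py w36; python3 - <<'E'
from h import *
inc([.452,-.16,.029],down(np.radians(93.7)))
E
```

```text
70.275 [ 0.4501 -0.1594  0.1212] [ 0.9   0.23 -0.7   1.88  0.17  1.1   0.2 ] [ 0.2 -0.2  0.8] 0.03955121398344789
row [-0.001, 0.0027, 0.0922, -0.0082, -0.0033, 0.0007] min rows 1.5
```

View pics/w36.png

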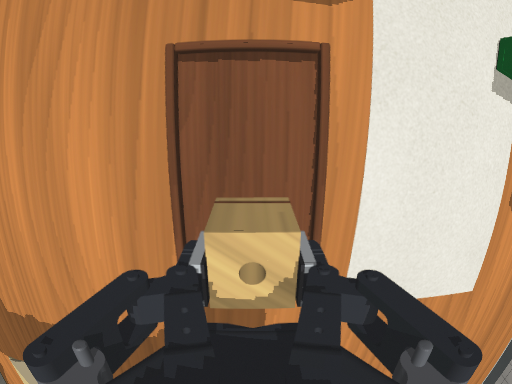

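Request:
drive_tool --increments '[[[-0.001, 0.002, 0.04, -0.008, -0.003, 0], [-0.001, 0.002, 0.08, -0.008, -0.003, 0], [-0.001, 0.002, 0.092, -0.008, -0.003, 0], [-0.001, 0.002, 0.092, -0.008, -0.003, 0]]]'

```text
time: 70.78
position: [0.4503, -0.1597, 0.0289]
tcp_rot: [[-0.066, 0.998, -0.002], [0.998, 0.066, 0.001], [0.001, -0.002, -1.0]]
ft_force: [0.4, 0.4, 0.1]
grip_width: 0.0396
```

Request:
drive_tool --increments '[[[0, 0, 0.001, 0, 0, 0], [0, 0, 0.0025, 0, 0, 0], [0, 0, 0.0025, 0, 0, 0]]]'

```text
time: 71.15
position: [0.4502, -0.1603, 0.0271]
tcp_rot: [[-0.065, 0.998, -0.001], [0.998, 0.065, -0.001], [-0.001, -0.001, -1.0]]
ft_force: [-0.2, 0.1, -0.3]
grip_width: 0.0395
```

Request:
drive_tool --increments '[[[0, 0, 0.0005, 0, 0, 0], [0, 0, 0.001, 0, 0, 0], [0, 0, 0.001, 0, 0, 0]]]'

```text
time: 71.53
position: [0.4499, -0.1602, 0.026]
tcp_rot: [[-0.065, 0.998, -0.001], [0.998, 0.065, -0.001], [-0.001, -0.002, -1.0]]
ft_force: [-3.2, -0.3, 4.8]
grip_width: 0.0395
```

Request:
drive_tool --increments '[[[0, 0, 0, 0, 0, 0], [0, 0, 0, 0, 0, 0], [0, 0, 0, 0, 0, 0]]]' --hand 0.35

```text
time: 71.9
position: [0.4499, -0.16, 0.0255]
tcp_rot: [[-0.065, 0.998, -0.002], [0.998, 0.065, -0.0], [-0.0, -0.002, -1.0]]
ft_force: [-0.2, 0.7, -0.5]
grip_width: 0.0578
```

Request:
drive_tool --increments '[[[0, 0, -0.05, 0, 0, 0], [0, 0, -0.11, 0, 0, 0], [-0.03, 0.03, -0.18, 0, 0, 0], [-0.03, 0.06, -0.2, 0, 0, 0], [-0.03, 0.06, -0.2, 0, 0, 0], [-0.03, 0.06, -0.2, 0, 0, 0]]]'

```text
time: 72.65
position: [0.5113, -0.1855, 0.2244]
tcp_rot: [[-0.066, 0.998, -0.003], [0.998, 0.066, 0.0], [0.001, -0.003, -1.0]]
ft_force: [-0.9, 0.9, -0.6]
grip_width: 0.0577
```

```bash
python3 look.py w37; python3 - <<'E'
from h import *
c=snap('top');np.savez('top9.npz',**c);crop(c,130,110,360,280,'t9',3.4)
s=snap('side','s9')
E
```

```text
72.7 [ 0.5108 -0.1856  0.224 ] [ 0.87  0.29 -0.71  1.58  0.19  1.35  0.2 ] [-0.2 -0.6 -0.3] 0.057907760789849216
```

View pics/t9.png

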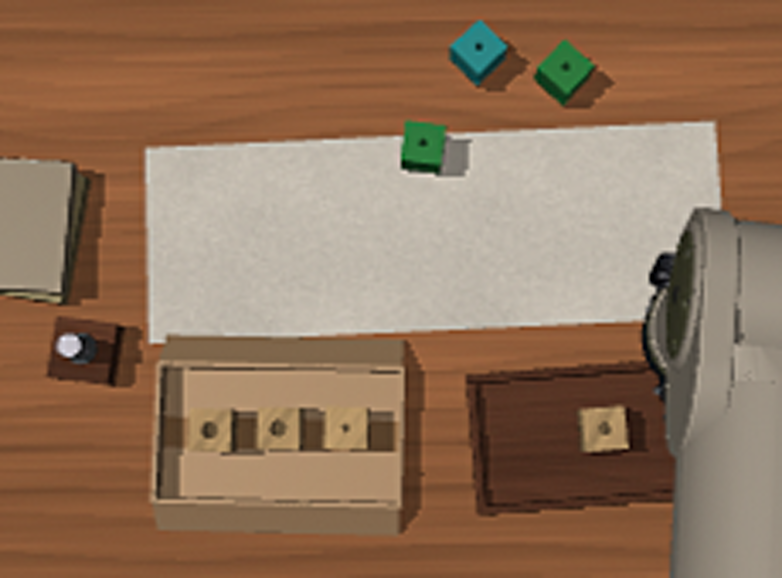

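View pics/s9.png

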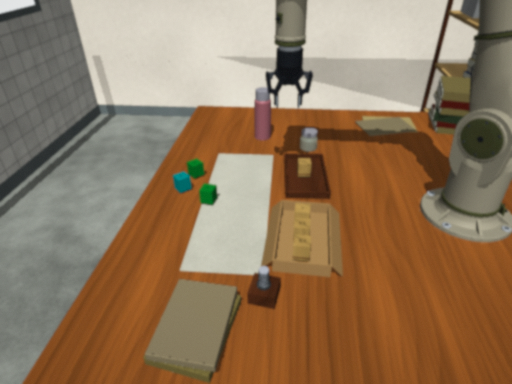

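View pics/w37.png

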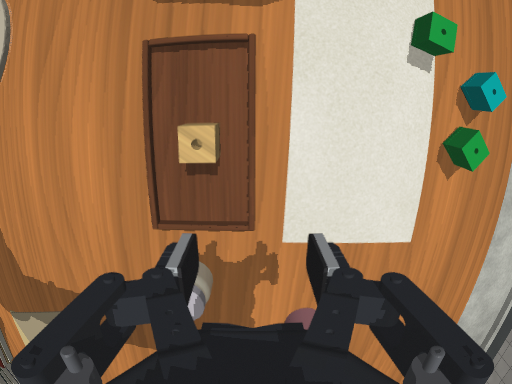

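```bash
python3 - <<'E'
from h import *
print(workorder.hand_in())
E
```

```text
the job is handed in; nothing more can be done
None
```

I stood up the two fallen feet (places 2 and 4), tried the gauge in all four feet in row order, sorted them, and handed the job in at about 73 s.

| Place | Gauge trial | Result | Put in |
|---|---|---|---|
| 1 | Step went in too, about 26 mm deep with no force | Wide | Carton |
| 2 | Step went in too, about 26 mm deep with no force | Wide | Carton |
| 3 | Pin stopped at the mouth, about 8 N | Narrow | Carton |
| 4 | Step stopped at 16 mm, about 7 N | Good | Tray |

Foot 3 was knocked a few centimetres aside after its trial. I saw this before picking it up, measured it again and picked it up from its new position.

**Last checks:** pictures from all three cameras show three feet standing hole up in the carton, one standing hole up in the tray, and the gauge upright in its block. The gripper is clear of everything. I saw no movement of the books, flask or jar, though I did not measure them. No check failed.

The cameras and the arm disagreed by 1 to 2 mm on positions, which I corrected from the first trial. I judged the gauge's seating from the pictures and from the arm's height at release, not by a separate depth measurement.

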